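# Take a finished coil off the winder and hang it on the free rack peg

## Task

Slide the orange-flanged wound coil straight up off the winder's spindle and lay it flat in the blue sloped rest, settled against its two pins, and let go. Held that way it cannot be hung, so then take it again another way (its upper rim overhangs the rest and can be pinched there) and hang it by its bore on the free peg of the rack, left at rest between the post and the peg's black head. Leave the two coils that already hang there on their pegs, and do not knock over the spray can.

Things in the scene. Friction and masses are not known exactly. Their poses are not given: they have to be found in the camera images.
- coil_center (a point): Centre of the coil to move: rigid copper-wound bobbin, two orange flanges, 66 mm outer diameter, 28 mm thick, 30 mm bore right through, about 0.25 kg. The point is on the bore axis half-way through the thickness; z is the bore axis. At first it is on the winder's spindle, axis vertical, centre 89 mm above the bench.
- spindle_top (a point): Centre of the top of the winder's fixed upright steel spindle (26 mm diameter, chamfered), 120 mm above the bench; z is up. The coil stands on a shoulder of 40 mm diameter, 45 mm below this point, so it must rise 45 mm to clear the spindle. The winder's green body, 150 x 130 mm, ends 65 mm below this point.
- seat_center (a point): Where the centre of a coil lies when it is flat on the blue plate of the fixed sloped rest and touches both pins; about 85 mm above the bench. z is the plate's outward normal, 45 degrees from vertical; y points up the slope; x is level, along the slope. Nothing stands beside the coil along x.
- seat: The rest's blue plate, same axes as seat_center, origin on its face 14 mm below that point. It is 56 mm wide (x), 6 mm thick and reaches from y = -38 mm to only y = +4 mm, so the coil's upper half overhangs and can be straddled. Two steel pins, 10 mm diameter, 18 mm high with the top 8 mm tapered, stand at x = +-25 mm, y = -29 mm and hold the coil's rim from below.
- peg_mid (a point): Middle of the usable length of the rack's free peg, on its axis: a fixed level steel rod, 8 mm diameter, 135 mm above the bench. x points along it to its post (face 42 mm away; 26 mm wide, ends 8 mm above the axis), z is up. 43 mm the other way begins the peg's black head, 14 mm diameter, 8 mm long. A hung coil's centre is about 11 mm below the axis.
- hung_a: Coil with black flanges, same size, loose, hanging on another peg 90 or 180 mm from the free one; origin at its centre, x along its bore axis.
- hung_b: Second hanging coil with black flanges, as hung_a.
- can: Blue and yellow spray can, upright on the bench, 56 mm diameter, 170 mm tall; origin at the centre of its underside, z up.

How it is judged:
By the outcome, as a careful person would: the job done as asked, in the order asked, and still so for the second after the job is handed in, with the robot touching nothing.
It also fails if it takes over 58 s, if anything falls off the work surface, if the arm or the gripper's body presses on something with over 40 N, if the wrist force passes 120 N, or if a joint passes its speed limit or range.

## Robot

A 6-joint arm with a two-finger parallel gripper is mounted at the origin on the work surface. World frame = base frame: x ahead of the robot, y to its left, z up, the work surface at z = 0. Lengths are in mm, angles in rad, forces in N, time in s.
With the tool pointing down it reaches from about 250 to 725 mm from the base axis. Payload 9.7 kg.
Tool frame: the origin (TCP) lies between the finger pads; the fingertips stand 22 mm ahead of it and the grasp point (between the pads) lies 3 mm ahead of it (manip.tip_extent is the distance from the TCP to the fingertips, in mm); z points along the fingers, y is the direction in which the jaws open and shut (so a half turn about z gives the same grasp; the last joint's range is limited). The gripper opens to 85 mm and grips with 20 to 120 N. Pads are 22 mm wide; open, the fingers measure 114 mm over their backs; the gripper's body (76 mm by 85 mm) begins 54 mm behind the grasp point. The pads swing forward as they close: fully open they stand 13 mm farther back than shut.
Start: joints at [0, 0.087, 0.176, 1.66, 0, 1.571], TCP at [549.997, -0, 253.284] pointing down, gripper open.
Joint ranges: [-3.13, 3.13], [-0.85, 1.81], [-1.15, 1.24], [-2.2, 2.28], [-1.44, 1.52], [-3.14, 3.14]. Speed limits (rad/s): [2.22, 2.22, 2.57, 3.14, 3.14, 3.14].

## Interface

Orientations are given as a unit quaternion [w, x, y, z].
In Python, from cell import manip, cams gives the robot as it stands.
- The arm moves only by the tool move_arm, never from a script. Its arguments are lists of equal length, an entry for each row: "fingers": the finger opening in m, from 0 to 0.0854; "slide": the shift along the tool's x, y, z in m, a list of three; "turn": the turn about the tool's z in degrees. In form: {"fingers": [fingers, ...], "slide": [[tx, ty, tz], ...], "turn": [turn, ...]}. A call has 1 to 12 rows; each row shifts and turns the commanded pose from where the row before left it, along the tool's axes as they then stand; what a row does not reach is not made up. A row lasts 1/10 s, in which the tool goes at most 50 mm and 8.59 degrees, less where a joint would pass 70% of its speed; a pose out of reach is approached as far as the arm can. A call with a gripper value outside its range is refused whole. The fingers move at their own pace and stop on an object; "force" is the grip in N (left out, the last holds). Time passes only in rows, so rows that do not move let the fingers close. It gives the time, the measured TCP pose, the force and the opening at its end, in the units of the state.
- manip.read_state(): the state, without advancing time (a new reading comes with each control period).
- cams.camera(name): name is "scene" or "side" or "wrist"; returns a dict with "frame" (384x512x3 uint8, blue, green, red), "fx", "fy", "cx", "cy" (pixels), "extrinsics" (4x4, takes a point from world to camera coordinates). Camera axes: x right, y up, looking along -z (the intrinsics and any distortion apply to the point x, -y, -z); pixel columns grow to the right and rows downward; lengths in mm; the calibration is good to about 2 mm. A picture is of the moment at which its call begins. There is no depth.
- manip.close_job(): hands the job in, once; it reports no verdict.
The state is a dict: "t": time; "joint_positions": joint angles; "qvel": joint speeds; "joint_efforts": joint torques, N m; "position": TCP position; "tcp_rot": TCP orientation; "force": force on the tool from outside, world axes, zero at the start; "torque": the same for the moment, N m; "width": finger opening in mm.
Only numpy, scipy, OpenCV 4.12 (cv2) and the standard library are available. Lean on these libraries where they do the work, as an engineer would, in place of code of your own. Each camera call takes 0.05 s, during which the arm holds its last target. There are 200 camera calls.

## Working session

There is one attempt and no reset: what is moved stays moved. The work goes in short steps, Python scripts to look and compute and a tool call to move; the robot and the scene stay as the last step left them, time stands still between calls to the robot, and variables do not carry over. Pictures are saved under pics/ and viewed, about 8 in all and at most 12, crops included, and the job is handed in when it is done.

Besides the shell and the picture viewer there is one more tool, called after ">>>" as name([rows], argument=value, ...), one row to a line, values as JSON. move_arm: Moves the arm, as the interface text tells. Its arguments: {"type":"object","properties":{"fingers":{"type":"array"},"slide":{"type":"array"},"turn":{"type":"array"},"force":{"type":"number"}},"required":["fingers","slide","turn"]}

```bash
mkdir -p pics; ls; python3 - <<'E'
from cell import manip,cams
import cv2,numpy as np
print(manip.read_state())
for n in("scene","side","wrist"):
    c=cams.camera(n); cv2.imwrite(f"pics/{n}0.png",c["frame"]); np.savez(f"{n}0.npz",**{k:c[k] for k in c})
    print(n,[c[k] for k in("fx","fy","cx","cy")],[k for k in c]); print(np.round(c["extrinsics"],3).tolist())
a=[cv2.imread(f"pics/{n}0.png") for n in("scene","side")]
cv2.imwrite("pics/s2.png",cv2.resize(a[0],(800,600),interpolation=cv2.INTER_CUBIC))
cv2.imwrite("pics/d2.png",cv2.resize(a[1],(800,600),interpolation=cv2.INTER_CUBIC))
E
```

```text
pics
{'t': 0.0, 'joint_positions': array([ 4.87863834e-06,  8.74396814e-02,  1.75122282e-01,  1.65976835e+00,
       -2.30581704e-05,  1.57080545e+00]), 'qvel': array([-0.0002985 ,  0.00097467, -0.00021147, -0.00125992, -0.00127031,
       -0.00044153]), 'joint_efforts': array([ 7.68234549e-04, -5.20392072e+01,  4.64802504e+01,  1.63646933e-02,
        2.23589603e-05, -6.77332673e-05]), 'position': array([ 5.49807097e+02, -3.38198884e-03,  2.52588165e+02]), 'tcp_rot': array([-4.47725574e-04,  7.07108129e-01,  7.07105139e-01, -4.64036542e-04]), 'force': array([-0.49675482,  0.17257196,  0.32096218]), 'torque': array([-0.01979604,  0.02084335,  0.02796386]), 'width': 85.86414051619344}
scene [467.3481792565987, 467.3481792565987, 257.78539455248244, 191.2954292860174] ['frame', 'fx', 'fy', 'cx', 'cy', 'extrinsics']
[[0.731, 0.682, -0.008, -424.883], [-0.444, 0.485, 0.753, 156.494], [0.518, -0.547, 0.658, -1491.177], [0.0, 0.0, 0.0, 1.0]]
side [388.14717343445403, 388.14717343445403, 253.38656415949194, 191.73285665406027] ['frame', 'fx', 'fy', 'cx', 'cy', 'extrinsics']
[[-0.997, -0.082, 0.01, 577.523], [0.06, -0.633, 0.772, -98.843], [-0.057, 0.769, 0.636, -1165.341], [0.0, 0.0, 0.0, 1.0]]
wrist [283.574257458453, 283.574257458453, 253.74433966435944, 193.92180325542276] ['frame', 'fx', 'fy', 'cx', 'cy', 'extrinsics']
[[1.0, -0.0, -0.001, -548.215], [0.0, 0.966, -0.259, 32.851], [0.001, 0.259, 0.966, -378.203], [0.0, 0.0, 0.0, 1.0]]
```

View pics/s2.png

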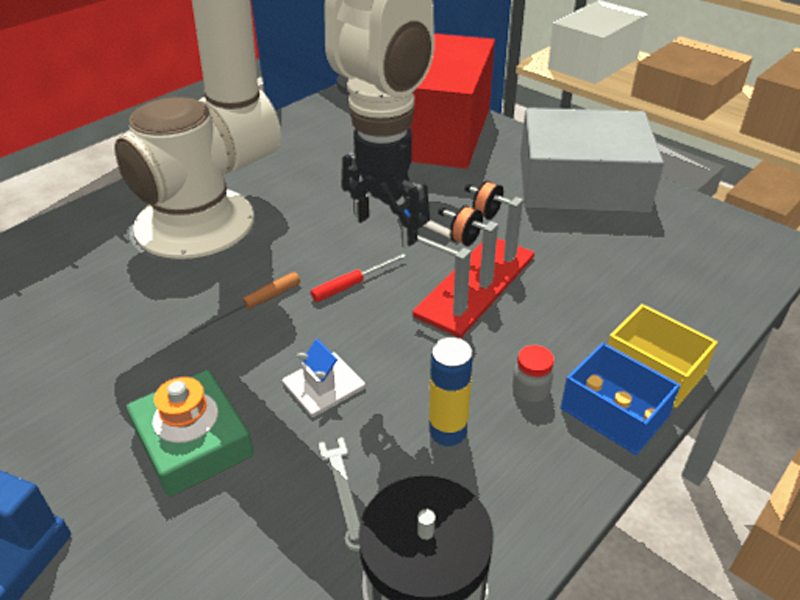

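View pics/d2.png

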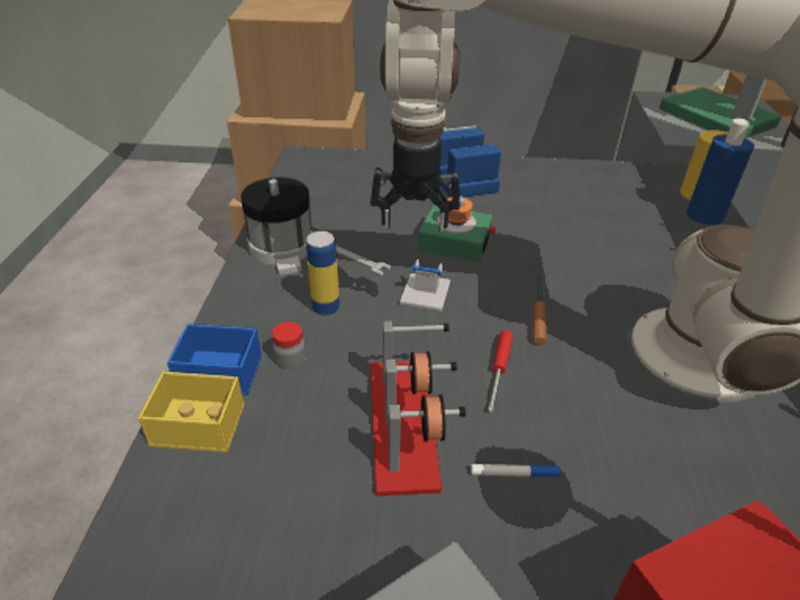

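```bash
python3 - <<'E'
import cv2,numpy as np
a=cv2.imread("pics/scene0.png");b=cv2.imread("pics/side0.png")
def g(im,x,y,w,h,s):
    o=cv2.resize(im[y:y+h,x:x+w],None,fx=s,fy=s,interpolation=cv2.INTER_CUBIC)
    for i in range(0,w,10): cv2.putText(o,str(x+i),(i*s,8),0,.3,(255,255,255),1) if i%20==0 else 0; cv2.line(o,(i*s,10),(i*s,14),(255,255,255),1)
    for i in range(0,h,10): cv2.putText(o,str(y+i),(0,i*s+4),0,.3,(0,255,255),1); cv2.line(o,(20,i*s),(24,i*s),(0,255,255),1)
    return o
cv2.imwrite("pics/c1.png",np.hstack([g(a,80,210,160,110,5)]))
p=np.vstack([g(a,250,110,95,110,5)]);q=g(b,230,100,100,110,4)
c=g(b,230,200,75,80,4)
H=600;can=np.zeros((600,800,3),np.uint8);can[:550,:475]=p;can[:320,480:780]=c
cv2.imwrite("pics/c2.png",can)
cv2.imwrite("pics/c3.png",g(b,205,110,115,85,6)[:,:690])
E
```

```text
(no output)
```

View pics/c1.png

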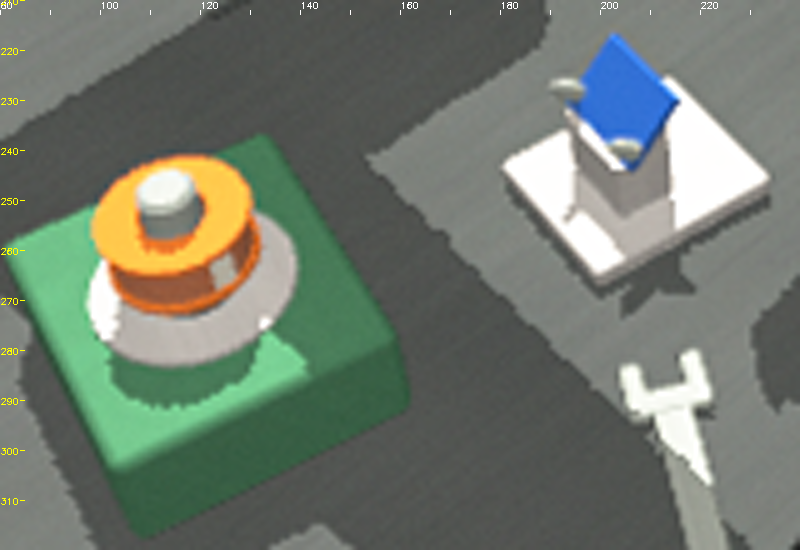

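View pics/c2.png

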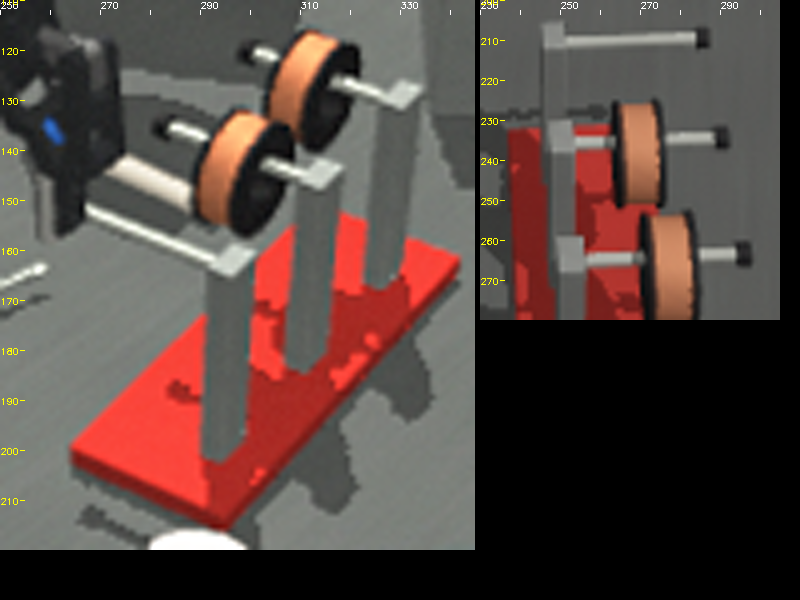

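View pics/c3.png

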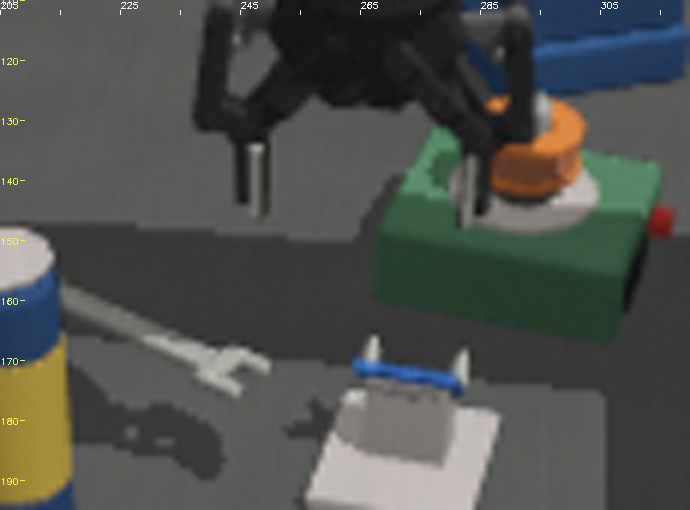

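```bash
cat > h.py <<'E'
import numpy as np,cv2
from scipy.optimize import least_squares
D={n:dict(np.load(f"{n}0.npz")) for n in("scene","side")}
def proj(c,P):
    q=np.atleast_2d(P)@c["extrinsics"][:3,:3].T+c["extrinsics"][:3,3]
    return np.c_[c["fx"]*q[:,0]/-q[:,2]+c["cx"],c["cy"]-c["fy"]*q[:,1]/-q[:,2]]
def atz(c,uv,z):
    R=c["extrinsics"][:3,:3];t=c["extrinsics"][:3,3];o=-R.T@t
    d=R.T@np.array([(uv[0]-c["cx"])/c["fx"],-(uv[1]-c["cy"])/c["fy"],-1]);return o+d*(z-o[2])/d[2]
def Tseat(p):  # p: X,Y,Z,yaw of horizontal uphill
    u=np.array([np.cos(p[3]),np.sin(p[3]),0]);k=np.array([0,0,1.])
    y=(u+k)/2**.5;z=(k-u)/2**.5;return np.c_[np.cross(y,z),y,z],np.array(p[:3])
E
python3 - <<'E'
from h import *
s,d=D["scene"],D["side"]
for c in(s,d): print("cam",-c["extrinsics"][:3,:3].T@c["extrinsics"][:3,3])
print("spindle",atz(s,(113.6,246.8),120),atz(d,(295.2,127.5),120))
# coil top flange centre
print("coiltop",atz(s,(80+175/5,210+214/5),103), atz(d,(205+534/6,110+125/6),103))
print("can",atz(s,(451/1.5625,350/1.5625),170),atz(d,(321/1.5625,240/1.5625),170))
S=lambda x,y:(80+x/5,210+y/5)
T=lambda x,y:(205+x/6,110+y/6)
cs=np.array([[28,4,-14],[-28,4,-14],[28,-38,-14],[-28,-38,-14]])
pt=np.array([[25,-29,4],[-25,-29,4]])
def res(p,f=0):
    R,o=Tseat(p);W=cs@R.T+o;V=pt@R.T+o
    A=proj(s,W);B=proj(d,np.r_[W[:2],V])
    # x=cross(y,z): order chosen below
    a=A-np.array([S(679,101),S(612,35),S(629,171),S(568,105)]); b=B-np.array([T(355,367),T(463,388),T(373,335),T(461,347)])
    return np.r_[a.ravel(),b.ravel()] 
for y0 in np.arange(0,6.3,1.57):
    r=least_squares(res,[500,-250,85,y0],loss="soft_l1");print("seat",r.x,r.cost)
    if r.cost<30: print(r.fun.reshape(-1,2).round(1).tolist())
C=lambda x,y:(250+x/5,110+y/5)
def rp(p):
    e=np.array([np.cos(p[2]),np.sin(p[2]),0]);o=np.array([p[0],p[1],135])
    B=proj(d,[o-51*e,o+42*e]);A=proj(s,[o+42*e,o-20*e,o-10*e])
    n=proj(s,[o-30*e]);L=A[0]-n[0];L=np.array([-L[1],L[0]])/np.linalg.norm(L)
    return np.r_[(B-[[287.5,209.3],[250.8,210.2]]).ravel(),A[0]-C(216,260),L@(np.array(C(90,207))-n[0])]
r=least_squares(rp,[560,-100,0]);print("peg",r.x,r.cost,r.fun.round(1))
E
```

```text
cam [1151.931733   -602.1957757   859.67294697]
cam [515.30291422 881.53221053 811.59538673]
spindle [ 466.36545377 -324.87929471  120.        ] [ 459.96899661 -322.32293514  120.        ]
coiltop [ 467.53696554 -326.34590958  103.        ] [ 462.8776777  -328.09042068  103.        ]
can [726.93547178 -60.56922625 170.        ] [727.57957329 -57.01340158 170.        ]
seat [ 526.38969082 -124.87222456   82.93649033   13.98616507] 2.8848897456921536
[[-0.2, -0.3], [-0.0, -0.2], [0.2, 0.2], [-0.5, -0.0], [-0.2, -0.4], [-0.9, -1.3], [-0.1, 1.3], [0.3, 1.5]]
seat [ 526.38969072 -124.87222448   82.93649012   26.55253569] 2.884889745692112
[[-0.2, -0.3], [-0.0, -0.2], [0.2, 0.2], [-0.5, -0.0], [-0.2, -0.4], [-0.9, -1.3], [-0.1, 1.3], [0.3, 1.5]]
seat [ 526.38969088 -124.87222439   82.93649011   -4.86339088] 2.884889745692458
[[-0.2, -0.3], [-0.0, -0.2], [0.2, 0.2], [-0.5, -0.0], [-0.2, -0.4], [-0.9, -1.3], [-0.1, 1.3], [0.3, 1.5]]
seat [ 526.38969075 -124.87222444   82.93649017  -11.14657616] 2.8848897456921034
[[-0.2, -0.3], [-0.0, -0.2], [0.2, 0.2], [-0.5, -0.0], [-0.2, -0.4], [-0.9, -1.3], [-0.1, 1.3], [0.3, 1.5]]
seat [ 526.38969075 -124.87222448   82.9364902    13.98616507] 2.8848897456921394
[[-0.2, -0.3], [-0.0, -0.2], [0.2, 0.2], [-0.5, -0.0], [-0.2, -0.4], [-0.9, -1.3], [-0.1, 1.3], [0.3, 1.5]]
peg [5.32413711e+02 1.35896757e+02 1.25935681e-01] 1.834633218246578 [-0.2  0.8  0.7  0.7  0.2  1.  -0.9]
```

>>> move_arm([
  [0, 0, 0],
  [0, 0, 0],
  [-0.035, -0.004, 0],
  [-0.04, -0.004, 0],
  [-0.04, -0.004, 0],
  [-0.04, -0.004, 0],
  [-0.04, -0.004, 0.01],
  [-0.04, -0.004, 0.01],
  [-0.04, -0.004, 0.01],
  [-0.04, -0.004, 0.01],
  [-0.02, -0.002, 0.01],
  [0, 0, 0],
], fingers=[0.085, 0.085, 0.085, 0.085, 0.085, 0.085, 0.085, 0.085, 0.085, 0.085, 0.085, 0.085], turn=[4.3, 4.3, 0, 0, 0, 0, 0, 0, 0, 0, 0, 0], force=40)

```text
t: 1.35
position: [464.9, -328.1, 201.2]
tcp_rot: [-0.001, 0.759, 0.651, -0.001]
force: [0.2, 0.4, -0.2]
width: 85.1
```

```bash
cat >> h.py <<'E'
def yaw():
    from cell import manip
    from scipy.spatial.transform import Rotation as Ro
    st=manip.read_state();w,x,y,z=st["tcp_rot"];R=Ro.from_quat([x,y,z,w]).as_matrix()
    return st,R
def go(target,ydeg=None):
    st,R=yaw();print("t",round(st["t"],2),"pos",st["position"].round(1),"yaw",np.degrees(np.arctan2(R[1,1],R[0,1])).round(2),"zax",R[:,2].round(3),"w",round(st["width"],1),"F",st["force"].round(1),"q",st["joint_positions"].round(2))
    print("slide mm",(R.T@(np.array(target)-st["position"])).round(1))
def shot(n,name):
    from cell import cams
    c=cams.camera(n);cv2.imwrite(f"pics/{name}.png",c["frame"]);np.savez(f"{name}.npz",**c);return c
E
python3 - <<'E'
from h import *
go([466,-326,90]);c=shot("wrist","w1")
o=cv2.resize(c["frame"],None,fx=1.5,fy=1.5)
R=np.linspace(0,2*np.pi,60)
for P,z in(([466.4,-325.5],120),):
    for r,zz in((13,120),(33,103)):
        pts=proj(c,np.c_[P[0]+r*np.cos(R),P[1]+r*np.sin(R),0*R+zz])*1.5
        cv2.polylines(o,[pts.astype(int)],True,(255,0,255),1)
cv2.imwrite("pics/w1o.png",o)
E
```

```text
t 1.35 pos [ 464.9 -328.1  201.2] yaw -8.78 zax [-0.003  0.001 -1.   ] w 85.1 F [ 0.2  0.4 -0.2] q [-0.61  0.12  0.11  1.56 -0.    1.11]
slide mm [  2.1   1.1 111.2]
```

View pics/w1o.png

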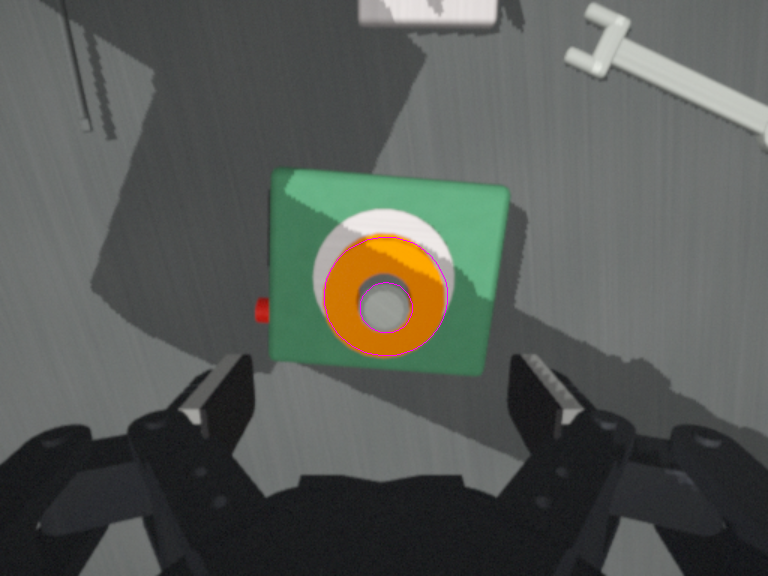

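The overlay at the estimated spindle position (466.4, -325.5) sits on the coil at about (386,297) in the 1.5x view, within a pixel or so. I'll descend and grip.

>>> move_arm([
  [0.0025, 0.0015, 0.01],
  [0, 0, 0.03],
  [0, 0, 0.03],
  [0, 0, 0.02],
  [0, 0, 0.02],
  [0, 0, 0],
  [0, 0, 0],
  [0, 0, 0],
  [0, 0, 0],
  [0, 0, 0],
  [0, 0, 0],
  [0, 0, 0],
], fingers=[0.085, 0.085, 0.085, 0.085, 0.085, 0.085, 0.03, 0.03, 0.03, 0.03, 0.03, 0.03], turn=[0, 0, 0, 0, 0, 0, 0, 0, 0, 0, 0, 0], force=30)

```text
t: 2.6
position: [468.7, -323.5, 94.8]
tcp_rot: [0.0, 0.758, 0.652, 0.001]
force: [-1.0, 6.6, 6.7]
width: 66.1
```

```bash
python3 - <<'E'
from h import *
go([466.4,-325.5,155])
E
```

```text
t 2.6 pos [ 468.7 -323.5   94.8] yaw -8.57 zax [ 0.002  0.    -1.   ] w 66.1 F [-1.   6.6  6.7] q [-0.6   0.13 -0.08  1.36  0.    1.12]
slide mm [ -2.3  -1.9 -60.2]
```

>>> move_arm([
  [0, 0, -0.005],
  [0, 0, -0.005],
  [0, 0, -0.005],
  [0, 0, 0],
], fingers=[0.03, 0.03, 0.03, 0.03], turn=[0, 0, 0, 0])

```text
t: 3.0
position: [468.2, -324.1, 109.2]
tcp_rot: [0.0, 0.758, 0.652, 0.0]
force: [-0.9, 0.0, -1.3]
width: 65.6
```

```bash
python3 - <<'E'
from h import *
go([466.4,-325.5,155])
c=shot("side","d3");f=c["frame"][90:190,230:330]
cv2.imwrite("pics/d3o.png",cv2.resize(f,None,fx=6,fy=6,interpolation=cv2.INTER_CUBIC))
E
```

```text
t 3.0 pos [ 468.2 -324.1  109.2] yaw -8.61 zax [ 0.    -0.001 -1.   ] w 65.6 F [-0.9  0.  -1.3] q [-0.61  0.13 -0.06  1.38 -0.    1.12]
slide mm [ -1.7  -1.6 -45.8]
```

View pics/d3o.png

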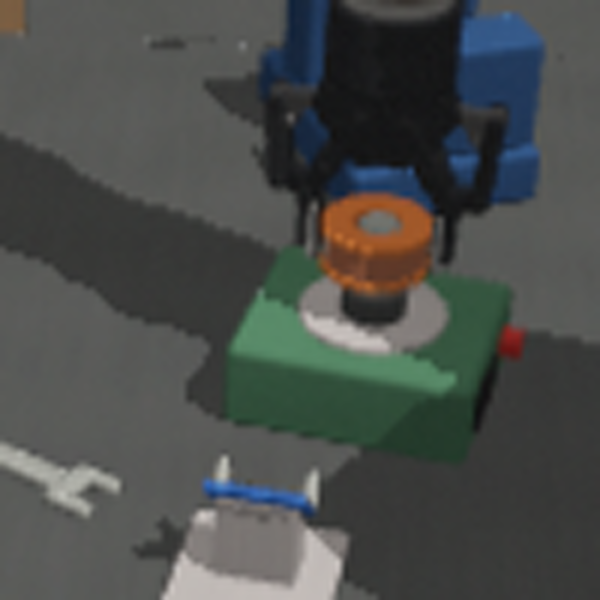

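>>> move_arm([
  [0, 0, -0.012],
  [0, 0, -0.015],
  [0, 0, -0.02],
  [0, 0, -0.003],
  [0, 0, 0],
  [0.02, 0.005, 0],
  [0.035, 0.007, 0],
  [0.035, 0.007, 0],
  [0.03, 0.006, 0],
  [0.01, 0.002, 0],
  [0, 0, 0],
], fingers=[0.03, 0.03, 0.03, 0.03, 0.03, 0.03, 0.03, 0.03, 0.03, 0.03, 0.03], turn=[0, 0, 0, 0, 0, 0, 0, 0, 0, 0, 0])

```text
t: 4.15
position: [514.4, -198.3, 157.6]
tcp_rot: [-0.0, 0.757, 0.653, -0.0]
force: [0.7, -0.8, -3.3]
width: 65.9
```

```bash
python3 - <<'E'
from h import *
go([527.1,-120.2,100])
c=shot("wrist","w2")
o=cv2.resize(c["frame"],None,fx=1.5,fy=1.5)
R,t=Tseat([526.39,-124.87,84,1.4198])
q=np.array([[28,4,-14],[-28,4,-14],[-28,-38,-14],[28,-38,-14]])@R.T+t
cv2.polylines(o,[(proj(c,q)*1.5).astype(int)],True,(255,0,255),1)
for x in(25,-25):
    cv2.polylines(o,[(proj(c,np.array([[x,-29,-14],[x,-29,4]])@R.T+t)*1.5).astype(int)],False,(0,255,0),1)
cv2.imwrite("pics/w2o.png",o)
E
```

```text
t 4.15 pos [ 514.4 -198.3  157.6] yaw -8.47 zax [-0.001  0.    -1.   ] w 65.9 F [ 0.7 -0.8 -3.3] q [-0.37  0.08 -0.02  1.48 -0.    1.35]
slide mm [79.1  1.1 57.6]
```

View pics/w2o.png

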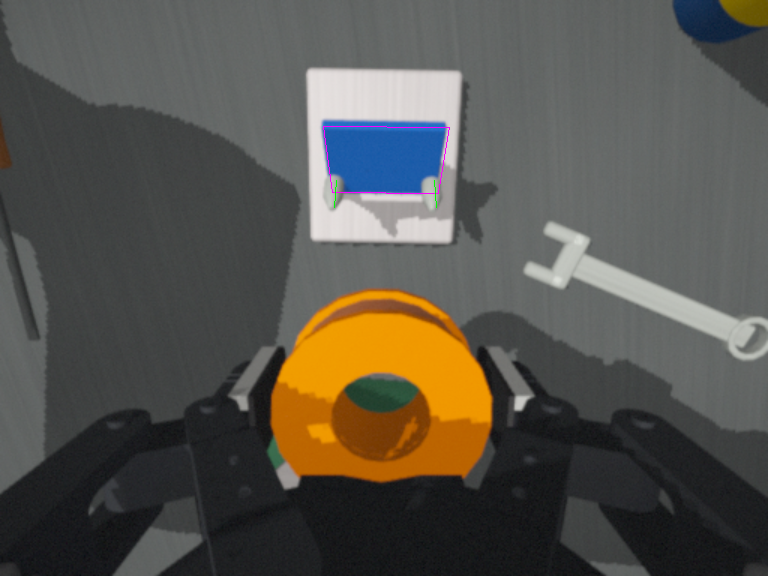

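```bash
python3 - <<'E'
from h import *
c=dict(np.load("w2.npz"))
uv=np.array([[446,121.5],[322.5,121.5],[438.5,193],[331,193]])/1.5
cs=np.array([[28,4,-14],[-28,4,-14],[28,-38,-14],[-28,-38,-14]])
def f(p):
    R,o=Tseat(p);return np.r_[(proj(c,cs@R.T+o)-uv).ravel(),(p[2]-85)*.3]
r=least_squares(f,[526,-125,85,1.42]);print(r.x,r.fun.round(2))
st,R=yaw();p=st["position"]
for h in(-8,-6,-4): # coil top centre above? center rel TCP
  for tx in(-4,-2,0):
    C=p+R@[tx,0,-h-14.]  # top flange centre
    a=np.linspace(0,2*np.pi,90);P=C+33*np.c_[np.cos(a),np.sin(a),0*a];q=proj(c,P)*1.5
    print(h,tx,"xmin/max",q[:,0].min().round(),q[:,0].max().round(),"top",q[:,1].min().round(),end=" | ")
    b=proj(c,C+15*np.c_[np.cos(a),np.sin(a),0*a])*1.5;print("bore",b[:,0].min().round(),b[:,0].max().round(),b[:,1].min().round(),b[:,1].max().round())
E
```

```text
[ 525.91297195 -123.49528159   85.93192878    1.42610016] [ 1.61  1.1  -1.04  1.43 -0.6  -1.66 -0.08 -1.39  0.28]
-8 -4 xmin/max 276.0 494.0 top 315.0 | bore 336.0 435.0 373.0 461.0
-8 -2 xmin/max 276.0 495.0 top 308.0 | bore 336.0 435.0 367.0 455.0
-8 0 xmin/max 275.0 495.0 top 301.0 | bore 335.0 435.0 360.0 450.0
-6 -4 xmin/max 275.0 496.0 top 317.0 | bore 335.0 435.0 376.0 465.0
-6 -2 xmin/max 274.0 496.0 top 310.0 | bore 335.0 436.0 370.0 459.0
-6 0 xmin/max 274.0 497.0 top 303.0 | bore 335.0 436.0 363.0 454.0
-4 -4 xmin/max 273.0 498.0 top 319.0 | bore 334.0 436.0 379.0 469.0
-4 -2 xmin/max 273.0 498.0 top 312.0 | bore 334.0 437.0 373.0 464.0
-4 0 xmin/max 272.0 499.0 top 305.0 | bore 334.0 437.0 366.0 458.0
```

>>> move_arm([
  [0.02, 0.001, 0],
  [0.03, 0, 0],
  [0.0205, 0, 0.01],
  [0.01, 0, 0.02],
  [0, 0, 0.018],
  [0, 0, 0],
  [0, 0, 0],
], fingers=[0.03, 0.03, 0.03, 0.03, 0.03, 0.03, 0.03], turn=[0, 0, 0, 0, 0, 0, 0], force=20)

```text
t: 4.9
position: [527.0, -121.0, 110.4]
tcp_rot: [-0.0, 0.759, 0.652, -0.0]
force: [0.3, -0.6, -1.9]
width: 65.6
```

>>> move_arm([
  [0, 0, 0.003],
  [0, 0, 0.003],
  [0, 0, 0.002],
  [0, 0, 0.002],
  [0, 0, 0],
], fingers=[0.03, 0.03, 0.03, 0.03, 0.03], turn=[0, 0, 0, 0, 0])

```text
t: 5.4
position: [527.2, -120.0, 100.1]
tcp_rot: [-0.0, 0.758, 0.652, -0.0]
force: [0.6, -0.4, -1.9]
width: 65.7
```

```bash
python3 - <<'E'
from h import *
go([527.3,-118.8,94.5])
E
```

```text
t 5.4 pos [ 527.2 -120.   100.1] yaw -8.6 zax [-0.  0. -1.] w 65.7 F [ 0.6 -0.4 -1.9] q [-0.22  0.06 -0.15  1.36 -0.    1.5 ]
slide mm [ 1.2 -0.1  5.6]
```

>>> move_arm([
  [0.001, 0, 0.001],
  [0, 0, 0.001],
  [0, 0, 0.001],
  [0, 0, 0.001],
  [0, 0, 0.001],
  [0, 0, 0],
], fingers=[0.03, 0.03, 0.03, 0.03, 0.03, 0.03], turn=[0, 0, 0, 0, 0, 0])

```text
t: 6.0
position: [527.6, -119.1, 97.0]
tcp_rot: [0.001, 0.758, 0.652, 0.0]
force: [-4.7, 1.5, 11.5]
width: 66.0
```

```bash
python3 - <<'E'
from h import *
go([527.3,-118.8,94.5])
c=shot("side","d4");s=shot("scene","s4");w=shot("wrist","w4")
z=lambda im,x,y,w_,h_,W,H:cv2.resize(im[y:y+h_,x:x+w_],(W,H),interpolation=cv2.INTER_CUBIC)
o=np.hstack([z(c["frame"],240,120,60,75,400,500),z(s["frame"],170,185,60,75,400,500)])
cv2.imwrite("pics/c4.png",o)
E
```

```text
t 6.0 pos [ 527.6 -119.1   97. ] yaw -8.6 zax [ 0.001 -0.    -1.   ] w 66.0 F [-4.7  1.5 11.5] q [-0.22  0.06 -0.15  1.35 -0.    1.5 ]
slide mm [ 0.2 -0.3  2.5]
```

View pics/c4.png

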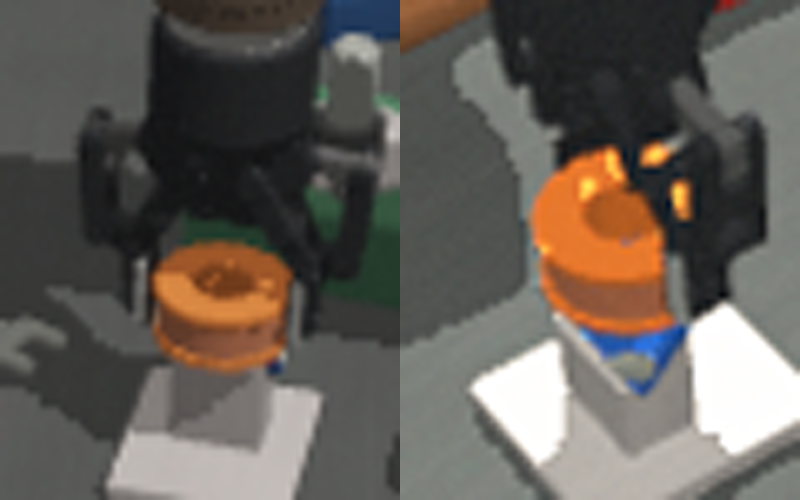

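>>> move_arm([
  [0, 0, 0.001],
  [0, 0, 0.001],
  [0, 0, 0],
], fingers=[0.03, 0.03, 0.03], turn=[0, 0, 0])

```text
t: 6.45
position: [527.6, -119.3, 96.6]
tcp_rot: [0.001, 0.758, 0.652, 0.001]
force: [-10.6, 1.4, 22.3]
width: 65.8
```

```bash
python3 - <<'E'
from h import *
go([527.3,-118.8,94.5]);st,R=yaw();print(st["torque"])
c=shot("side","d5")
# orange bounding box in side and scene
for n in("d4","d5"):
    f=dict(np.load(n+".npz"))["frame"];h=cv2.cvtColor(f,cv2.COLOR_BGR2HSV)
    m=cv2.inRange(h,(5,150,80),(20,255,255));m[:,:250]=0;m[:140]=0;m[:,300:]=0;m[190:]=0
    print(n,cv2.boundingRect(m),m.sum()//255)
E
```

```text
t 6.45 pos [ 527.6 -119.3   96.6] yaw -8.61 zax [ 0.003 -0.001 -1.   ] w 65.8 F [-10.6   1.4  22.3] q [-0.22  0.06 -0.15  1.35 -0.    1.5 ]
slide mm [ 0.4 -0.4  2.1]
[0.30935654 2.21538436 0.0632365 ]
d4 (263, 156, 21, 20) 270
d5 (263, 157, 21, 19) 268
```

>>> move_arm([
  [0, 0, -0.004],
  [0, 0, -0.004],
  [0, -0.003, 0],
  [0, 0, 0],
  [0, 0, 0.003],
  [0, 0, 0.002],
  [0, 0, 0.001],
  [0, 0, 0.001],
  [0, 0, 0.001],
  [0, 0, 0],
], fingers=[0.03, 0.03, 0.03, 0.03, 0.03, 0.03, 0.03, 0.03, 0.03, 0.03], turn=[0, 0, 0, 0, 0, 0, 0, 0, 0, 0])

```text
t: 7.5
position: [524.6, -118.9, 96.4]
tcp_rot: [0.001, 0.758, 0.652, 0.0]
force: [-11.7, -1.0, 24.6]
width: 65.7
```

```bash
python3 - <<'E'
from h import *
go([527.3,-118.8,94.5]);st,R=yaw();print(st["torque"])
E
```

```text
t 7.5 pos [ 524.6 -118.9   96.4] yaw -8.61 zax [ 0.002 -0.001 -1.   ] w 65.7 F [-11.7  -1.   24.6] q [-0.22  0.05 -0.16  1.35 -0.    1.5 ]
slide mm [0.5 2.7 1.9]
[0.12693405 2.32334301 0.06896784]
```

>>> move_arm([
  [-0.001, 0.001, 0.0005],
  [-0.001, 0, 0.0005],
  [-0.001, 0, 0.0005],
  [-0.001, 0, 0],
  [-0.001, 0, 0],
  [0, 0, 0],
], fingers=[0.03, 0.03, 0.03, 0.03, 0.03, 0.03], turn=[0, 0, 0, 0, 0, 0], force=20)

```text
t: 8.1
position: [525.3, -123.0, 93.9]
tcp_rot: [0.0, 0.758, 0.652, 0.001]
force: [-5.6, 5.3, 16.3]
width: 65.7
```

```bash
cat >> h.py <<'E'
def orange(c,box=None):
    h=cv2.cvtColor(c["frame"],cv2.COLOR_BGR2HSV);m=cv2.inRange(h,(5,150,80),(20,255,255))
    if box: 
        k=np.zeros_like(m);x,y,w,hh=box;k[y:y+hh,x:x+w]=1;m*=k
    return m
E
python3 - <<'E'
from h import *
go([527.3,-118.8,94.5])
c=shot("side","d6");w=shot("wrist","w6")
m=orange(c,(250,140,50,50));print(cv2.boundingRect(m),m.sum()//255)
for n in("w2","w4","w6"):
    m=orange(dict(np.load(n+".npz")),(150,150,250,190)); print(n,cv2.boundingRect(m),m.sum()//255)
E
```

```text
t 8.1 pos [ 525.3 -123.    93.9] yaw -8.56 zax [ 0.003  0.001 -1.   ] w 65.7 F [-5.6  5.3 16.3] q [-0.23  0.06 -0.16  1.35  0.    1.49]
slide mm [ 4.4  1.3 -0.6]
(263, 157, 22, 17) 231
w2 (180, 193, 149, 129) 14276
w4 (180, 193, 149, 129) 14154
w6 (180, 191, 150, 131) 14969
```

>>> move_arm([
  [0, 0, 0.001],
  [0, 0, 0.001],
  [0.0005, 0, 0.001],
  [0.0005, 0, 0.0005],
  [0, 0, 0],
  [0, 0, 0],
], fingers=[0.03, 0.03, 0.03, 0.03, 0.03, 0.03], turn=[0, 0, 0, 0, 0, 0])

```text
t: 8.8
position: [525.1, -123.9, 91.6]
tcp_rot: [0.002, 0.758, 0.652, -0.0]
force: [-10.6, -5.5, 25.1]
width: 65.9
```

```bash
python3 - <<'E'
from h import *
go([527.3,-118.8,94.5])
c=shot("side","d7");w=shot("wrist","w7");s=shot("scene","s7")
m=orange(c,(250,140,50,50));print(cv2.boundingRect(m),m.sum()//255)
m=orange(w,(150,150,250,190)); print(cv2.boundingRect(m),m.sum()//255)
z=lambda im,x,y,w_,h_,W,H:cv2.resize(im[y:y+h_,x:x+w_],(W,H),interpolation=cv2.INTER_CUBIC)
cv2.imwrite("pics/c7.png",np.hstack([z(s["frame"],170,185,60,75,400,500),z(w["frame"],100,60,300,300,400,500)]))
E
```

```text
t 8.8 pos [ 525.1 -123.9   91.6] yaw -8.63 zax [ 0.003 -0.003 -1.   ] w 65.9 F [-10.6  -5.5  25.1] q [-0.23  0.06 -0.17  1.34 -0.    1.49]
slide mm [ 5.4  1.4 -2.9]
(263, 158, 22, 16) 209
(179, 191, 151, 131) 15324
```

View pics/c7.png

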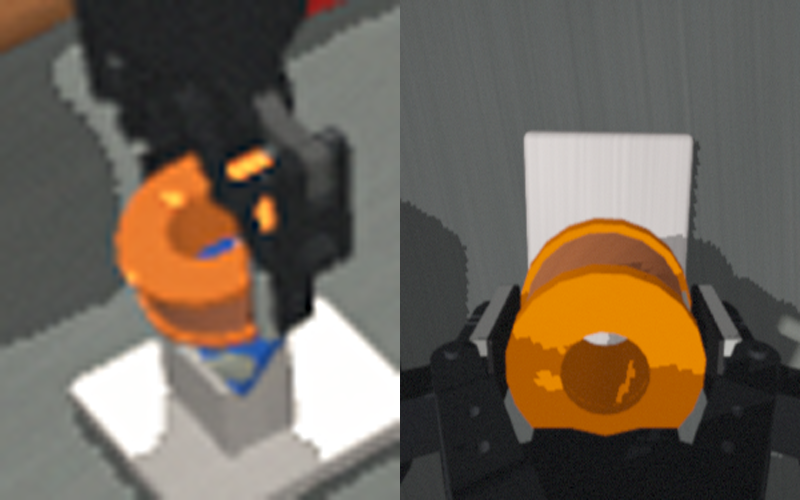

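>>> move_arm([
  [0.001, 0, -0.004],
  [0.001, 0, -0.004],
  [0.001, 0, 0],
  [0, 0, 0],
], fingers=[0.03, 0.03, 0.03, 0.03], turn=[0, 0, 0, 0])

```text
t: 9.35
position: [525.2, -119.4, 95.7]
tcp_rot: [-0.0, 0.758, 0.652, -0.0]
force: [-0.3, -0.1, -2.9]
width: 66.0
```

```bash
python3 - <<'E'
from h import *
go([526.3,-120.4,93.2])
E
```

```text
t 9.35 pos [ 525.2 -119.4   95.7] yaw -8.58 zax [-0.001  0.    -1.   ] w 66.0 F [-0.3 -0.1 -2.9] q [-0.22  0.06 -0.16  1.35  0.    1.5 ]
slide mm [-0.9  1.3  2.5]
```

>>> move_arm([
  [0, 0.001, 0.001],
  [0, 0, 0.001],
  [0, 0, 0.001],
  [-0.0005, 0, 0.001],
  [-0.0005, 0, 0.001],
  [0, 0, 0],
], fingers=[0.03, 0.03, 0.03, 0.03, 0.03, 0.03], turn=[0, 0, 0, 0, 0, 0])

```text
t: 9.95
position: [526.5, -120.4, 92.9]
tcp_rot: [0.0, 0.758, 0.652, 0.001]
force: [-5.1, 4.2, 10.9]
width: 66.0
```

```bash
cat >> h.py <<'E'
def fitcoil(names,p0,boxes,free=6):
    """fit coil centre(3)+axis tilt(uphill tilt th about seat x), by bore/flange? -> silhouette bbox mask IoU score"""
E
python3 - <<'E'
from h import *
go([526.3,-120.4,93.2])
c=shot("side","d8");w=shot("wrist","w8");s=shot("scene","s8")
m=orange(c,(250,140,50,50));print(cv2.boundingRect(m),m.sum()//255)
u=np.array([.15,.989,0]);k=np.array([0,0,1.]);x=np.array([.989,-.15,0]);a=np.linspace(0,2*np.pi,120)
st,R=yaw();P=st["position"]
mw=orange(w,(150,150,250,190));print(cv2.boundingRect(mw))
ms=orange(s,(170,185,60,75));print(cv2.boundingRect(ms))
def sil(cam,C,th):
    y=u*np.cos(th)+k*np.sin(th);z=k*np.cos(th)-u*np.sin(th)
    pts=np.vstack([C+33*(np.outer(np.cos(a),x)+np.outer(np.sin(a),y))+h*z for h in(14,-14)])
    return proj(cam,pts)
for th in(0,20,30,40,45,50):
    C=P-2.5*u+[0,0,-6.5]
    r=[]
    for cam in(c,w,s):
        q=sil(cam,C,np.radians(th));r+=[q.min(0).round(1),q.max(0).round(1)]
    print(th,*r)
E
```

```text
t 9.95 pos [ 526.5 -120.4   92.9] yaw -8.58 zax [ 0.002  0.001 -1.   ] w 66.0 F [-5.1  4.2 10.9] q [-0.23  0.06 -0.16  1.35  0.    1.5 ]
slide mm [-0.1 -0.2 -0.3]
(263, 158, 21, 16) 203
(179, 191, 151, 131)
(170, 185, 43, 51)
0 [263.1 157.9] [284.2 177.2] [183.3 188.9] [331.  337.1] [189.8 207.9] [219.1 236.4]
20 [262.8 160.3] [284.4 174.9] [183.8 189.4] [330.4 324.3] [189.1 206.9] [219.9 237.2]
30 [262.7 161.4] [284.5 173.6] [184.3 193.2] [329.9 315.9] [189.3 206.6] [219.9 237.3]
40 [262.6 161.3] [284.5 173.5] [185.  199.8] [329.3 306.6] [189.7 206.7] [219.6 237.1]
45 [262.6 160.7] [284.6 173.9] [185.4 204.1] [328.9 301.7] [190.  206.9] [219.4 236.9]
50 [262.6 160. ] [284.6 174.6] [185.8 209.2] [328.4 296.7] [190.3 207.2] [219.1 236.6]
```

>>> move_arm([
  [0, 0, -0.003],
  [0.002, 0, 0],
  [0.002, 0, 0],
  [0, 0, 0.001],
  [0, 0, 0.001],
  [0, 0, 0],
], fingers=[0.03, 0.03, 0.03, 0.03, 0.03, 0.03], turn=[0, 0, 0, 0, 0, 0])

```text
t: 10.7
position: [526.8, -116.9, 93.7]
tcp_rot: [0.001, 0.758, 0.652, 0.0]
force: [-5.1, -0.7, 11.0]
width: 65.7
```

```bash
python3 - <<'E'
from h import *
go([526.3,-120.4,93.2])
c=shot("side","d9");w=shot("wrist","w9")
u=np.array([.15,.989,0]);k=np.array([0,0,1.]);x=np.array([.989,-.15,0]);a=np.linspace(0,2*np.pi,120)
st,R=yaw();P=st["position"]
mw=orange(w,(150,150,250,190))
im=w["frame"].copy()
# bore ellipse: compare model outlines by edge-gradient score
g=cv2.GaussianBlur(w["frame"],(0,0),1).astype(float)
G=np.hypot(*[cv2.Sobel(g.max(2),cv2.CV_64F,*d) for d in((1,0),(0,1))])
def score(p):
    th=p[0];C=P+p[1]*u+p[2]*k+p[3]*x
    y=u*np.cos(th)+k*np.sin(th);z=k*np.cos(th)-u*np.sin(th)
    r=0
    for rad,h,sel in((33,14,(np.sin(a)>-.5)),(15,14,a>-1),(33,-14,np.sin(a)>.5)):
        q=proj(w,C+rad*(np.outer(np.cos(a[sel]),x)+np.outer(np.sin(a[sel]),y))+h*z).astype(np.float32)
        v=cv2.remap(G,q[None,:,0],q[None,:,1],cv2.INTER_LINEAR);r+=v.mean()
    return -r
from scipy.optimize import differential_evolution as de
r=de(score,[(0,1),(-8,4),(-12,2),(-3,3)],seed=1,maxiter=150);print(np.degrees(r.x[0]),r.x[1:],r.fun)
E
```

```text
t 10.7 pos [ 526.8 -116.9   93.7] yaw -8.6 zax [ 0.001 -0.001 -1.   ] w 65.7 F [-5.1 -0.7 11. ] q [-0.22  0.06 -0.16  1.35 -0.    1.5 ]
slide mm [-3.5 -0.   0.5]
9.327293331054685 [-4.38610334 -5.05836172 -1.52475256] -456.7426840288802
```

```bash
cat > fit.py <<'E'
from h import *
from scipy.optimize import differential_evolution as de
u=np.array([.15,.989,0]);k=np.array([0,0,1.]);x=np.array([.989,-.15,0]);a=np.linspace(0,2*np.pi,120)
def fit(w,P,b=[(-.2,1),(-8,4),(-12,2),(-4,3)],both=True):
    f=cv2.GaussianBlur(w["frame"],(0,0),.8).astype(float)
    h=cv2.cvtColor(w["frame"],cv2.COLOR_BGR2HSV)
    def samp(q): q=q.astype(np.float32);return np.stack([cv2.remap(f[:,:,i],q[None,:,0],q[None,:,1],cv2.INTER_LINEAR)[0] for i in range(3)],1)
    def score(p):
        th=p[0];C=P+p[1]*u+p[2]*k+p[3]*x
        y=u*np.cos(th)+k*np.sin(th);z=k*np.cos(th)-u*np.sin(th);r=0
        for rad,hh,sel in((33,14,np.sin(a)>-.4),(15,14,a>-1),(33,-14,np.sin(a)>.5)):
            D=np.outer(np.cos(a[sel]),x)+np.outer(np.sin(a[sel]),y)
            d=np.linalg.norm(samp(proj(w,C+(rad+1)*D+hh*z))-samp(proj(w,C+(rad-1)*D+hh*z)),axis=1)
            r+=np.minimum(d,80).mean()
        return -r
    r=de(score,b,seed=1,maxiter=200,popsize=20);return np.degrees(r.x[0]).round(1),r.x[1:].round(1),round(r.fun,1)
E
python3 - <<'E'
from fit import *
for n,P in(("w2",[514.4,-198.3,157.6]),("w4",[527.6,-119.1,97.]),("w6",[525.3,-123,93.9]),("w7",[525.1,-123.9,91.6]),("w8",[526.5,-120.4,92.9]),("w9",[526.8,-116.9,93.7])):
    print(n,fit(dict(np.load(n+".npz")),np.array(P)))
E
```

```text
w2 (np.float64(-0.6), array([-4.7, -7.2, -1.4]), np.float64(-229.6))
w4 (np.float64(1.0), array([-4.2, -6.8, -1.6]), np.float64(-227.8))
w6 (np.float64(8.2), array([-2.9, -5. , -1.6]), np.float64(-223.8))
w7 (np.float64(13.6), array([-2.3, -3.3, -1.6]), np.float64(-219.3))
w8 (np.float64(13.4), array([-2.2, -3.7, -1.6]), np.float64(-220.0))
w9 (np.float64(12.0), array([-2.9, -4.3, -1.5]), np.float64(-218.8))
```

>>> move_arm([
  [-0.001, 0.001, 0.001],
  [-0.001, 0, 0.001],
  [-0.001, 0, 0.001],
  [-0.001, 0, 0.0005],
  [-0.001, 0, 0.0005],
  [-0.001, 0, 0.0005],
  [0, 0, 0],
], fingers=[0.03, 0.03, 0.03, 0.03, 0.03, 0.03, 0.03], turn=[0, 0, 0, 0, 0, 0, 0])

```text
t: 11.5
position: [527.9, -122.7, 90.4]
tcp_rot: [0.001, 0.758, 0.652, 0.002]
force: [-3.7, 3.2, 17.8]
width: 65.5
```

```bash
python3 - <<'E'
from fit import *
go([526.3,-120.4,93.2]);st,R=yaw();print(fit(shot("wrist","w10"),st["position"]))
E
```

```text
t 11.5 pos [ 527.9 -122.7   90.4] yaw -8.58 zax [ 0.004  0.    -1.   ] w 65.5 F [-3.7  3.2 17.8] q [-0.23  0.06 -0.16  1.34  0.    1.49]
slide mm [ 2.  -1.9 -2.8]
(np.float64(4.0), array([-6.3, -0.4, -1.8]), np.float64(-203.2))
```

```bash
python3 - <<'E'
from fit import *
w=dict(np.load("w10.npz"));P=np.array([527.9,-122.7,90.4])
for lo,hi in((-.1,.1),(.1,.2),(.2,.3),(.3,.4),(.4,.5),(.5,.65)):print(lo,fit(w,P,[(lo,hi),(-8,6),(-10,4),(-3,1)]))
h=cv2.boundingRect(orange(w,(150,150,250,190)));print(h)
o=w["frame"][60:384,90:410];cv2.imwrite("pics/w10c.png",cv2.resize(o,None,fx=2,fy=1.8))
E
```

```text
-0.1 (np.float64(3.8), array([-6.4, -0.7, -1.7]), np.float64(-203.2))
0.1 (np.float64(5.7), array([-6.3, -1. , -1.7]), np.float64(-197.7))
0.2 (np.float64(17.2), array([-3.9, -5.5, -1.6]), np.float64(-205.9))
0.3 (np.float64(20.0), array([-1. , -1.9, -1.7]), np.float64(-209.6))
0.4 (np.float64(22.9), array([-0.6, -2. , -1.4]), np.float64(-186.8))
0.5 (np.float64(28.7), array([-0.8, -1. , -1.6]), np.float64(-148.2))
(178, 191, 153, 131)
```

View pics/w10c.png

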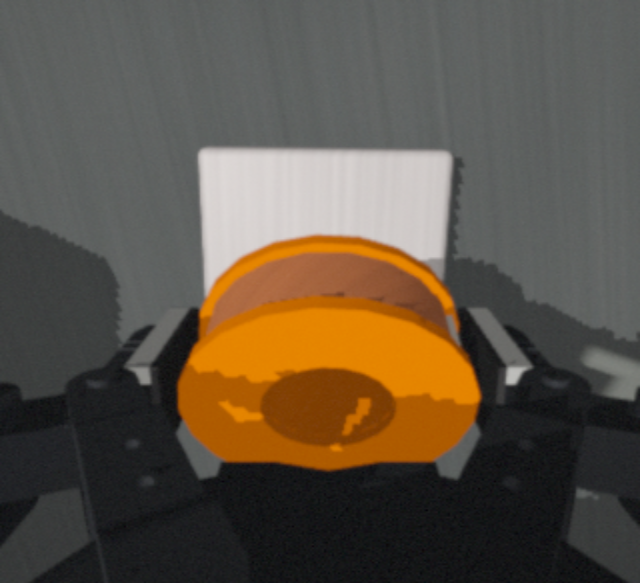

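>>> move_arm([
  [0, 0, -0.004],
  [0.003, 0, 0],
  [0.003, 0, 0],
  [0, 0, 0.002],
  [0, 0, 0.001],
  [-0.001, 0, 0.001],
  [-0.001, 0, 0.001],
  [-0.001, 0, 0.001],
  [-0.001, 0, 0.0005],
  [-0.001, 0, 0.0005],
  [-0.001, 0, 0],
  [0, 0, 0],
], fingers=[0.03, 0.03, 0.03, 0.03, 0.03, 0.03, 0.03, 0.03, 0.03, 0.03, 0.03, 0.03], turn=[0, 0, 0, 0, 0, 0, 0, 0, 0, 0, 0, 0])

```text
t: 12.75
position: [527.7, -122.6, 86.3]
tcp_rot: [0.001, 0.758, 0.652, 0.001]
force: [-1.5, 1.6, 12.8]
width: 65.4
```

```bash
python3 - <<'E'
from fit import *
go([526.3,-120.4,93.2]);st,R=yaw();w=shot("wrist","w11")
for lo,hi in((.15,.3),(.3,.4),(.4,.5),(.5,.6),(.6,.8)):print(fit(w,st["position"],[(lo,hi),(-6,6),(-8,6),(-3,1)]))
E
```

```text
t 12.75 pos [ 527.7 -122.6   86.3] yaw -8.58 zax [ 0.003  0.    -1.   ] w 65.4 F [-1.5  1.6 12.8] q [-0.23  0.07 -0.17  1.33  0.    1.49]
slide mm [ 1.9 -1.7 -6.9]
(np.float64(17.2), array([-3.3,  4.7, -1.8]), np.float64(-169.4))
(np.float64(19.6), array([-3.3,  3.6, -1.7]), np.float64(-186.8))
(np.float64(24.2), array([-2.6, -1.5, -1.6]), np.float64(-178.7))
(np.float64(30.5), array([-0.9,  1.2, -1.6]), np.float64(-180.1))
(np.float64(34.4), array([-0.3,  1.4, -1.5]), np.float64(-153.0))
```

>>> move_arm([
  [0, 0, -0.004],
  [0.002, 0, 0],
  [0.002, 0, 0],
  [0, 0, 0],
  [0, 0, 0],
  [0, 0, 0],
  [0, 0, 0],
  [0, 0, 0],
  [0, 0, 0],
  [0, 0, 0],
  [0, 0, 0],
], fingers=[0.03, 0.03, 0.03, 0.03, 0.067, 0.068, 0.07, 0.075, 0.085, 0.085, 0.085], turn=[0, 0, 0, 0, 0, 0, 0, 0, 0, 0, 0])

```text
t: 13.9
position: [527.5, -118.9, 88.8]
tcp_rot: [0.0, 0.758, 0.652, 0.0]
force: [0.4, 0.0, -0.5]
width: 84.9
```

```bash
python3 - <<'E'
from fit import *
go([526.3,-120.4,93.2]);st,R=yaw();w=shot("wrist","w12");s=shot("scene","s12");d=shot("side","d12")
for lo,hi in((.4,.6),(.6,.7),(.7,.8),(.8,.95)):print(fit(w,st["position"],[(lo,hi),(-12,6),(-14,6),(-4,3)]))
print(cv2.boundingRect(orange(w,(150,100,250,240))),cv2.boundingRect(orange(d,(250,140,50,60))))
E
```

```text
t 13.9 pos [ 527.5 -118.9   88.8] yaw -8.6 zax [ 0. -0. -1.] w 84.9 F [ 0.4  0.  -0.5] q [-0.22  0.07 -0.16  1.34  0.    1.5 ]
slide mm [-1.6 -1.  -4.4]
(np.float64(31.3), array([-10.5,  -2.2,  -1.5]), np.float64(-119.4))
(np.float64(35.8), array([-11.1,  -8.6,  -2.6]), np.float64(-122.8))
(np.float64(45.2), array([-6.8, -4.6, -2.5]), np.float64(-133.7))
(np.float64(45.9), array([-6.4, -4.1, -2.6]), np.float64(-132.9))
(180, 216, 144, 95) (263, 160, 22, 13)
```

>>> move_arm([
  [0, 0, -0.015],
  [0, 0, -0.03],
  [0, 0, -0.02],
  [0, 0, 0],
  [0, 0, 0],
  [0, 0, 0],
  [0, 0, 0],
  [0, 0, 0],
  [0, 0, 0],
  [0, 0, 0],
  [0, 0, 0],
  [0, 0, 0],
], fingers=[0.085, 0.085, 0.085, 0.085, 0.085, 0.085, 0.085, 0.085, 0.085, 0.085, 0.085, 0.085], turn=[0, 0, 0, -10, -10, -10, -10, -10, -10, -10, -10, -10])

```text
t: 15.25
position: [527.6, -119.0, 155.1]
tcp_rot: [0.001, 0.181, 0.983, -0.0]
force: [-0.3, -0.1, -0.7]
width: 85.2
```

```bash
python3 - <<'E'
from fit import *
go([524.8,-128.8,98]);st,R=yaw();w=shot("wrist","w13")
C0=np.array([525.5,-124.3,84.])
for lo,hi in((.65,.75),(.75,.9)):
    print(fit(w,C0,[(lo,hi),(-5,5),(-6,6),(-5,5)]))
o=cv2.resize(w["frame"],None,fx=1.5,fy=1.5);cv2.imwrite("pics/w13.png",o)
print(cv2.boundingRect(orange(w)))
E
```

```text
t 15.25 pos [ 527.6 -119.   155.1] yaw 69.1 zax [ 0.001 -0.    -1.   ] w 85.2 F [-0.3 -0.1 -0.7] q [-0.22  0.05 -0.05  1.47  0.    0.14]
slide mm [ -0.8 -10.2  57.1]
(np.float64(39.2), array([-1.8, -0.1, -1.3]), np.float64(-167.3))
(np.float64(44.9), array([-1.1,  2.5, -1.9]), np.float64(-160.9))
(200, 102, 296, 163)
```

>>> move_arm([
  [0, 0, 0],
  [0, 0, 0],
  [0.0023, -0.0105, 0.01],
  [0, 0, 0.02],
  [0, 0, 0.015],
  [0, 0, 0.0115],
  [0, 0, 0],
], fingers=[0.085, 0.085, 0.085, 0.085, 0.085, 0.085, 0.085], turn=[-6.1, -6.1, 0, 0, 0, 0, 0])

```text
t: 16.0
position: [522.5, -128.9, 95.4]
tcp_rot: [-0.001, 0.08, 0.997, 0.0]
force: [-0.2, 0.9, -0.2]
width: 85.0
```

```bash
python3 - <<'E'
from fit import *
go([523.8,-129,98.5]);st,R=yaw();w=shot("wrist","w14");d=shot("side","d14")
C0=np.array([524.5,-124.5,84.5])
print(fit(w,C0,[(.7,.9),(-5,5),(-6,6),(-5,5)]))
# predicted coil outline + finger planes overlay
o=w["frame"].copy();th=np.pi/4;y=(u+k)/2**.5;z=(k-u)/2**.5
for h in(14,-14): cv2.polylines(o,[proj(w,C0+33*(np.outer(np.cos(a),x)+np.outer(np.sin(a),y))+h*z).astype(int)],True,(255,0,255),1)
cv2.imwrite("pics/w14.png",cv2.resize(o,None,fx=1.5,fy=1.5))
E
```

```text
t 16.0 pos [ 522.5 -128.9   95.4] yaw 80.85 zax [-0.003  0.001 -1.   ] w 85.0 F [-0.2  0.9 -0.2] q [-0.24  0.06 -0.16  1.36 -0.   -0.08]
slide mm [-1.2  0.1 -3.1]
(np.float64(45.3), array([-0.8,  1. , -0.8]), np.float64(-147.8))
```

View pics/w14.png

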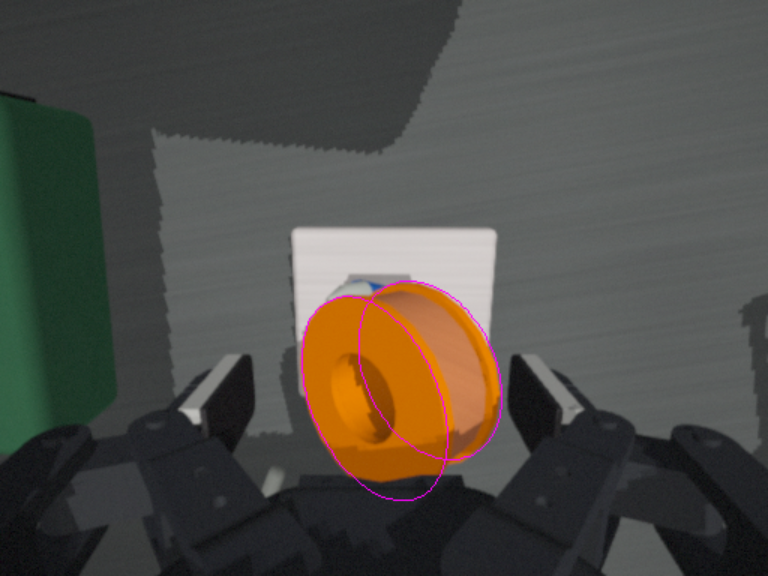

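>>> move_arm([
  [-0.001, -0.003, -0.002],
  [0, -0.003, -0.002],
  [0, -0.003, -0.0015],
  [0, -0.0025, -0.0015],
  [0, 0, 0],
  [0, 0, 0],
], fingers=[0.079, 0.073, 0.067, 0.062, 0.062, 0.062], turn=[0, 0, 0, 0, 0, 0], force=20)

```text
t: 16.7
position: [522.8, -140.7, 104.5]
tcp_rot: [0.0, 0.079, 0.997, -0.0]
force: [1.3, 0.3, 0.8]
width: 61.9
```

```bash
python3 - <<'E'
from fit import *
go([523.8,-129,98.5]);st,R=yaw();w=shot("wrist","w15")
C0=np.array([524.5,-124.5,84.5]);print("hc",(st["position"]-C0)@u,"v",st["position"][2]-C0[2])
for lo,hi in((.7,.9),(.9,1.1),(1.1,1.3),(1.3,1.6)): print(fit(w,C0,[(lo,hi),(-30,8),(-8,10),(-4,3)]))
E
```

```text
t 16.7 pos [ 522.8 -140.7  104.5] yaw 80.93 zax [ 0. -0. -1.] w 61.9 F [1.3 0.3 0.8] q [-0.26  0.06 -0.14  1.37 -0.   -0.1 ]
slide mm [ 0.9 11.7  6. ]
hc -16.271416557916865 v 20.035121542861347
(np.float64(46.3), array([-18.2,  -6.8,  -1.1]), np.float64(-117.2))
(np.float64(54.9), array([-14.2,   7.5,  -3.4]), np.float64(-131.1))
(np.float64(65.0), array([-11.2,   6.1,  -2. ]), np.float64(-153.7))
(np.float64(74.5), array([-5.8, -5.2,  2.9]), np.float64(-102.0))
```

>>> move_arm([
  [0, -0.0025, -0.002],
  [0, -0.0025, -0.002],
  [0, -0.0025, -0.002],
  [0, -0.0025, -0.002],
  [0, -0.001, -0.001],
  [0, 0, 0],
  [0, 0, 0],
], fingers=[0.057, 0.052, 0.047, 0.042, 0.037, 0.037, 0.037], turn=[0, 0, 0, 0, 0, 0, 0])

```text
t: 17.45
position: [520.9, -151.4, 113.2]
tcp_rot: [-0.0, 0.079, 0.997, -0.0]
force: [0.4, 0.3, 0.8]
width: 36.7
```

```bash
python3 - <<'E'
from fit import *
go([523.8,-129,98.5]);st,R=yaw();w=shot("wrist","w16")
C0=np.array([524.5,-124.5,84.5]);print("hc",(st["position"]-C0)@u,"v",st["position"][2]-C0[2])
for lo,hi in((1.0,1.2),(1.2,1.35),(1.35,1.5),(1.5,1.65)): print(fit(w,C0,[(lo,hi),(-40,0),(-8,12),(-5,3)]))
E
```

```text
t 17.45 pos [ 520.9 -151.4  113.2] yaw 80.94 zax [-0. -0. -1.] w 36.7 F [0.4 0.3 0.8] q [-0.28  0.06 -0.12  1.39 -0.   -0.12]
slide mm [ 0.7 22.6 14.7]
hc -27.16910829723366 v 28.73891085817698
(np.float64(57.5), array([-38.3,  -1.2,  -1.8]), np.float64(-89.9))
(np.float64(70.3), array([-38.5,   7. ,   3. ]), np.float64(-94.2))
(np.float64(77.4), array([-36.1,   8.8,   1.2]), np.float64(-80.4))
(np.float64(94.4), array([-27.5,  11.6,   1.4]), np.float64(-87.8))
```

>>> move_arm([
  [0, 0, 0],
  [0, 0, 0],
  [0, 0, 0],
  [0, 0, 0],
  [0, 0, 0],
], fingers=[0.02, 0.02, 0.02, 0.02, 0.02], turn=[0, 0, 0, 0, 0], force=40)

```text
t: 18.0
position: [521.0, -151.4, 113.3]
tcp_rot: [0.0, 0.079, 0.997, -0.0]
force: [-0.7, -2.1, 0.9]
width: 28.1
```

>>> move_arm([
  [0, 0, -0.005],
  [0, 0, -0.015],
  [0, 0, -0.03],
  [0, 0, -0.03],
  [0, 0, -0.02],
  [0, 0, 0],
], fingers=[0.02, 0.02, 0.02, 0.02, 0.02, 0.02], turn=[0, 0, 0, 0, 0, 0])

```text
t: 18.6
position: [522.1, -151.5, 217.3]
tcp_rot: [0.003, 0.079, 0.997, -0.0]
force: [-0.1, -0.2, -1.8]
width: 27.9
```

```bash
python3 - <<'E'
from h import *
go([523.8,-129,98.5]);st,R=yaw()
for n in("wrist","side","scene"):
    c=shot(n,n[0]+"17");m=orange(c)
    q=proj(c,st["position"]-[0,0,22])[0]
    print(n,q.round(),[(tuple(int(v) for v in s)) for s in cv2.connectedComponentsWithStats(m)[2][1:] if s[4]>25])
E
```

```text
t 18.6 pos [ 522.1 -151.5  217.3] yaw 80.95 zax [ 0.005 -0.001 -1.   ] w 27.9 F [-0.1 -0.2 -1.8] q [-0.28  0.06  0.07  1.58  0.   -0.12]
slide mm [  2.5  22.6 118.8]
wrist [253. 244.] [(221, 181, 66, 125, 3896)]
side [277. 133.] [(266, 123, 22, 23, 271)]
scene [189. 192.] [(304, 120, 8, 16, 59), (289, 136, 9, 18, 72), (182, 175, 22, 35, 368), (156, 185, 19, 12, 107), (376, 241, 9, 9, 61)]
```

```bash
python3 - <<'E'
from fit import *
P=np.array([522.1,-151.5,217.3]);ps=np.radians(80.95);u=np.array([np.cos(ps),np.sin(ps),0]);x=np.array([np.sin(ps),-np.cos(ps),0])
W,S,D_=[dict(np.load(n+"17.npz")) for n in"wsd"] if 0 else (dict(np.load("w17.npz")),dict(np.load("s17.npz")),None)
E
ls *17*; python3 - <<'E'
from h import *
# scene and side both start with 's': only scene saved as s17; retake side
c=shot("side","side17");w=shot("wrist","w17");s=shot("scene","scene17")
st,R=yaw();P=st["position"];a=np.linspace(0,2*np.pi,120)
u=R[:,1];x=-R[:,0];k=np.array([0,0,1.])
for dz in(-4,-7,-10,-13,-16):
  for dx in(0,):
    r=[]
    for cam in(c,w,s):
        q=proj(cam,np.vstack([P+dx*x+dz*k+33*(np.outer(np.cos(a),x)+np.outer(np.sin(a),k))+h*u for h in(14,-14)]))
        r+=[q.min(0).round(1).tolist(),q.max(0).round(1).tolist()]
    b=proj(w,[P+dz*k+33*x,P+dz*k-33*x,P+dz*k+33*x+14*u,P+dz*k+33*x-14*u]).round(1).tolist()
    print(dz,*r)
for n,cam in(("side",c),("wrist",w),("scene",s)):print(n,[tuple(int(v) for v in q) for q in cv2.connectedComponentsWithStats(orange(cam))[2][1:] if q[4]>100])
# side view disc: fit circle to lower contour
m=orange(c,(255,110,45,45));ys,xs=np.nonzero(m);print([(int(x_),int(ys[xs==x_].min()),int(ys[xs==x_].max())) for x_ in np.unique(xs)])
# dark bore inside? 
E
```

```text
s17.npz
w17.npz
-4 [265.9, 117.6] [289.1, 141.4] [214.5, 192.1] [290.3, 336.0] [174.6, 170.6] [202.3, 204.1]
-7 [265.9, 118.5] [289.0, 142.2] [215.5, 190.6] [289.3, 331.0] [174.7, 171.7] [202.4, 205.1]
-10 [265.9, 119.4] [288.9, 143.1] [216.5, 189.1] [288.4, 326.2] [174.9, 172.8] [202.5, 206.1]
-13 [265.9, 120.3] [288.9, 143.9] [217.5, 187.7] [287.5, 321.7] [175.1, 173.9] [202.6, 207.1]
-16 [265.8, 121.2] [288.8, 144.7] [218.4, 186.4] [286.7, 317.4] [175.2, 174.9] [202.8, 208.2]
side [(266, 124, 22, 23, 276)]
wrist [(221, 181, 66, 125, 3845)]
scene [(182, 175, 22, 35, 367), (156, 185, 19, 12, 102)]
[(266, 133, 138), (267, 131, 141), (268, 129, 142), (269, 127, 143), (270, 126, 144), (271, 127, 144), (272, 129, 145), (273, 137, 145), (274, 137, 145), (275, 138, 146), (276, 138, 146), (277, 138, 146), (278, 138, 146), (279, 138, 146), (280, 129, 145), (281, 124, 144), (282, 124, 144), (283, 125, 143), (284, 126, 142), (285, 127, 141), (286, 128, 139), (287, 130, 137)]
```

```bash
python3 - <<'E'
from h import *
c=dict(np.load("w2.npz"))
for n,p in(("wrench jaw",(528,270)),("jaw2",(550,228)),("wr end",(745,340)),("base nearL",(312,240)),("base nearR",(453,242))):print(n,atz(c,np.array(p)/1.5,5).round())
c=dict(np.load("w1.npz"))
for n,p,z in(("green tl",(272,168),50),("green tr",(508,186),50),("jaw",(568,55),5)):print(n,atz(c,np.array(p)/1.5,z).round())
E
```

```text
wrench jaw [ 610. -206.    5.]
jaw2 [ 625. -180.    5.]
wr end [ 754. -277.    5.]
base nearL [ 473. -165.    5.]
base nearR [ 563. -180.    5.]
green tl [ 408. -247.   50.]
green tr [ 550. -280.   50.]
jaw [ 609. -204.    5.]
```

>>> move_arm([
  [-0.004, -0.019, 0],
  [0, -0.025, 0],
  [0, -0.025, 0.02],
  [0, 0, 0.035],
  [0, 0, 0.035],
  [0, 0, 0.035],
  [0, 0, 0.02],
  [0, 0, 0.01],
  [0, 0, 0],
], fingers=[0.02, 0.02, 0.02, 0.02, 0.02, 0.02, 0.02, 0.02, 0.02], turn=[0, 0, 0, 0, 0, 0, 0, 0, 0])

```text
t: 19.8
position: [513.8, -219.6, 57.7]
tcp_rot: [-0.0, 0.079, 0.997, 0.001]
force: [0.7, -0.6, -1.7]
width: 27.7
```

>>> move_arm([
  [0, 0, 0.002],
  [0, 0, 0.002],
  [0, 0, 0.001],
  [0, 0, 0],
], fingers=[0.02, 0.02, 0.02, 0.02], turn=[0, 0, 0, 0])

```text
t: 20.2
position: [515.1, -220.3, 56.2]
tcp_rot: [0.002, 0.079, 0.997, -0.0]
force: [-4.6, 4.0, 17.0]
width: 28.0
```

>>> move_arm([
  [0, 0, -0.001],
  [0, 0, -0.0005],
  [0, 0, 0],
  [0, 0, 0],
  [0, 0, -0.004],
  [0, 0, -0.004],
  [0, 0, -0.0035],
  [0, 0, 0],
  [0, 0, 0],
  [0, 0, 0],
  [0, 0, 0],
], fingers=[0.02, 0.02, 0.031, 0.031, 0.031, 0.031, 0.031, 0.02, 0.02, 0.02, 0.02], turn=[0, 0, 0, 0, 0, 0, 0, 0, 0, 0, 0])

```text
t: 21.3
position: [514.5, -220.3, 67.3]
tcp_rot: [0.001, 0.079, 0.997, -0.0]
force: [-0.9, 1.8, 6.8]
width: 27.4
```

>>> move_arm([
  [0, 0, -0.01],
  [0, 0, -0.025],
  [0, 0, -0.035],
  [0, 0, -0.04],
  [0, 0, -0.04],
  [0, 0, -0.02],
  [0, 0, 0],
  [0, 0, 0],
], fingers=[0.02, 0.02, 0.02, 0.02, 0.02, 0.02, 0.02, 0.02], turn=[0, 0, 0, 0, 0, 0, 0, 0], force=50)

```text
t: 22.1
position: [514.0, -220.2, 235.5]
tcp_rot: [-0.0, 0.079, 0.997, 0.0]
force: [-0.4, -0.0, -3.1]
width: 27.1
```

```bash
python3 - <<'E'
from h import *
c=shot("side","side18");w=shot("wrist","w18");s=shot("scene","scene18");go([522.1,-151.5,217.3])
st,R=yaw();P=st["position"];a=np.linspace(0,2*np.pi,120)
u=R[:,1];x=-R[:,0];k=np.array([0,0,1.])
for dz in(-21,-28,-35,-38):
    r=[]
    for cam in(c,w,s):
        q=proj(cam,np.vstack([P+dz*k+33*(np.outer(np.cos(a),x)+np.outer(np.sin(a),k))+h*u for h in(14,-14)]))
        r+=[q.min(0).round(1).tolist(),q.max(0).round(1).tolist()]
    print(dz,*r)
for n,cam in(("side",c),("wrist",w),("scene",s)):print(n,[tuple(int(v) for v in q) for q in cv2.connectedComponentsWithStats(orange(cam))[2][1:] if q[4]>100])
E
```

```text
t 22.25 pos [ 513.5 -219.9  234.3] yaw 80.95 zax [-0.003  0.001 -1.   ] w 26.7 F [ 0.3 -0.4 -2.5] q [-0.4   0.1   0.16  1.63 -0.   -0.25]
slide mm [ 2.2 68.9 17. ]
-21 [269.5, 105.6] [291.6, 128.6] [220.1, 183.9] [285.6, 309.8] [146.3, 182.5] [174.7, 217.3]
-28 [269.4, 107.6] [291.5, 130.5] [221.9, 181.1] [283.9, 301.2] [146.9, 185.1] [175.1, 219.7]
-35 [269.3, 109.6] [291.3, 132.4] [223.5, 178.6] [282.4, 293.3] [147.4, 187.6] [175.5, 222.1]
-38 [269.3, 110.5] [291.3, 133.2] [224.2, 177.5] [281.8, 290.1] [147.6, 188.7] [175.7, 223.1]
side [(270, 109, 22, 23, 270)]
wrist [(224, 171, 61, 116, 2948)]
scene [(171, 175, 21, 15, 161), (150, 187, 25, 34, 350)]
```

>>> move_arm([
  [0.006, 0.015, 0],
  [0.011, 0.028, 0],
  [0.0138, 0.036, 0],
  [0.0138, 0.036, 0],
  [0.0138, 0.036, 0],
  [0.0138, 0.036, 0],
  [0.0138, 0.036, 0],
  [0.0138, 0.036, 0],
  [0.013, 0.035, 0],
  [0.009, 0.024, 0],
  [0.004, 0.01, 0],
  [0, 0, 0],
], fingers=[0.02, 0.02, 0.02, 0.02, 0.02, 0.02, 0.02, 0.02, 0.02, 0.02, 0.02, 0.02], turn=[0, 0, 0, 0, 0, 0, 0, 0, 0, 0, 0, 0])

```text
t: 23.45
position: [440.6, 124.7, 235.7]
tcp_rot: [-0.0, 0.078, 0.997, -0.0]
force: [-0.4, -0.3, -1.3]
width: 27.1
```

>>> move_arm([
  [0, 0, 0],
  [0, 0, 0],
  [0, 0, 0],
  [0, 0, 0],
  [0, 0, 0],
  [0, 0, 0],
  [0, 0, 0],
  [0, 0, 0],
  [0, 0, 0],
  [0, 0, 0],
  [0, 0, 0],
  [0, 0, 0],
], fingers=[0.02, 0.02, 0.02, 0.02, 0.02, 0.02, 0.02, 0.02, 0.02, 0.02, 0.02, 0.02], turn=[4, 7, 7, 7, 7, 7, 7, 7, 7, 7, 6, 0.8])

```text
t: 24.65
position: [441.5, 122.5, 235.9]
tcp_rot: [-0.0, 0.663, 0.749, -0.0]
force: [0.0, 0.0, -1.5]
width: 27.3
```

```bash
cat > peg.py <<'E'
from h import *
from scipy.optimize import differential_evolution as de
def pegscore(cam,p,lo=-40,hi=38,z=135):
    g=cam["g"];e=np.array([np.cos(p[2]),np.sin(p[2]),0]);o=np.array([p[0],p[1],z])
    oc=-cam["extrinsics"][:3,:3].T@cam["extrinsics"][:3,3]
    n=np.cross(e,o-oc);n/=np.linalg.norm(n)
    def s(ts,off):
        q=proj(cam,o+np.outer(ts,e)+off*n).astype(np.float32);return cv2.remap(g,q[None,:,0],q[None,:,1],cv2.INTER_LINEAR)[0]
    t=np.arange(lo,hi,2.);c=(s(t,0)+s(t,-2)+s(t,2))/3
    d=np.minimum(c-s(t,7),60)+np.minimum(c-s(t,-7),60)
    th=np.arange(-50,-43.5,1.);hd=(s(th,0)+s(th,3)+s(th,-3))/3;ref=s(np.array([-54.,-57]),0)
    return np.clip(d,-60,120).mean()+(c.mean()-hd.mean())*.5+ (ref.mean()-hd.mean())*.5
def fitpeg(cs,c0,w=12):
    for c in cs:c["g"]=cv2.cvtColor(c["frame"],cv2.COLOR_BGR2GRAY).astype(np.float32)
    r=de(lambda p:-sum(pegscore(c,p) for c in cs),[(c0[0]-w,c0[0]+w),(c0[1]-w,c0[1]+w),(c0[2]-.12,c0[2]+.12)],seed=2,popsize=25,maxiter=150)
    return r.x.round(3),[round(float(pegscore(c,r.x)),1) for c in cs]
E
python3 - <<'E'
from peg import *
go([442,124,200])
w=shot("wrist","w19");s=shot("scene","scene19");d=shot("side","side19")
for n,c in(("w",[w]),("s",[s]),("d",[d]),("sd",[s,d]),("wsd",[w,s,d])):print(n,fitpeg(c,[532.4,135.9,.126]))
E
```

```text
t 24.65 pos [441.5 122.5 235.9] yaw 6.96 zax [-0.001 -0.    -1.   ] w 27.3 F [ 0.   0.  -1.5] q [ 0.27 -0.14 -0.08  1.63 -0.    1.72]
slide mm [ 1.4  0.7 35.9]
w (array([5.30556e+02, 1.35963e+02, 1.71000e-01]), [235.7])
s (array([5.28007e+02, 1.38097e+02, 2.26000e-01]), [238.5])
d (array([5.34070e+02, 1.32818e+02, 1.03000e-01]), [204.5])
sd (array([5.30774e+02, 1.34921e+02, 1.73000e-01]), [202.0, 160.6])
wsd (array([5.30969e+02, 1.35009e+02, 1.68000e-01]), [232.1, 200.9, 160.9])
```

>>> move_arm([
  [0, -0.002, 0],
  [0, 0, 0.01],
  [0, 0, 0.02],
  [0, 0, 0.02],
  [0, 0, 0.015],
  [0, 0, 0.004],
  [0, 0, 0],
], fingers=[0.02, 0.02, 0.02, 0.02, 0.02, 0.02, 0.02], turn=[-2.8, 0, 0, 0, 0, 0, 0])

```text
t: 25.5
position: [439.2, 123.2, 166.8]
tcp_rot: [-0.0, 0.643, 0.766, -0.0]
force: [0.3, 0.4, -1.7]
width: 27.0
```

```bash
python3 - <<'E'
from peg import *
go([440.6,122.5,167])
w=shot("wrist","w20");s=shot("scene","scene20");d=shot("side","side20")
print(fitpeg([w],[531,135.5,.17]),fitpeg([w,s,d],[531,135.5,.17]))
st,R=yaw();P=st["position"];a=np.linspace(0,2*np.pi,120);u=R[:,1];x=R[:,0];k=np.array([0,0,1.])
# coil pose by colour-edge fit in each camera: dx (tool x), dz, tilt about tool x (b)
def fitc(cams):
    F=[cv2.GaussianBlur(c["frame"],(0,0),.8).astype(np.float32) for c in cams];M=[(orange(c)>0).astype(np.float32) for c in cams]
    def sc(p):
        A=u*np.cos(p[2])+k*np.sin(p[2]);B=k*np.cos(p[2])-u*np.sin(p[2]);C=P+p[0]*x+p[1]*k;r=0
        for c,m in zip(cams,M):
            sil=np.zeros(m.shape,np.uint8)
            q=np.vstack([C+33*(np.outer(np.cos(a),x)+np.outer(np.sin(a),B))+h*A for h in(14,-14)])
            hull=cv2.convexHull((proj(c,q)*16).astype(np.int32));cv2.fillConvexPoly(sil,hull,1,shift=4)
            mm=m*cv2.dilate(sil,np.ones((25,25)))   # orange near coil must be inside hull
            r+=10*(mm*(1-sil)).sum()/mm.sum()+ .3*sil.sum()/mm.sum()
        return r
    r=de(sc,[(-9,9),(-45,-22),(-.15,.15)],seed=3,maxiter=60);return r.x.round(2),round(r.fun,2)
print("w",fitc([w]),"sd",fitc([s,d]),"wsd",fitc([w,s,d]))
E
```

```text
t 25.5 pos [439.2 123.2 166.8] yaw 9.95 zax [-0.001 -0.    -1.   ] w 27.0 F [ 0.3  0.4 -1.7] q [ 0.27 -0.15 -0.22  1.5  -0.    1.67]
slide mm [-0.9  1.2 -0.2]
(array([5.31125e+02, 1.35941e+02, 1.05000e-01]), [208.7]) (array([5.31281e+02, 1.35090e+02, 1.68000e-01]), [205.7, 196.1, 159.6])
w (array([  4.3 , -34.92,   0.07]), np.float64(0.59)) sd (array([ 2.440e+00, -3.428e+01,  3.000e-02]), np.float64(1.27)) wsd (array([  4.2 , -33.42,   0.06]), np.float64(1.89))
```

>>> move_arm([
  [-0.004, 0.0015, 0],
  [-0.0028, 0, 0],
  [0, 0.01, 0],
  [0, 0.01, 0],
  [0, 0.01, 0],
  [0, 0.005, 0],
  [0, 0, 0],
], fingers=[0.02, 0.02, 0.02, 0.02, 0.02, 0.02, 0.02], turn=[0, 0, 0, 0, 0, 0, 0])

```text
t: 26.35
position: [477.2, 123.1, 166.9]
tcp_rot: [-0.0, 0.643, 0.766, -0.0]
force: [0.0, -0.2, -2.4]
width: 27.1
```

```bash
python3 - <<'E'
from peg import *
go([531.5,132.4,167])
w=shot("wrist","w21");s=shot("scene","scene21")
print(fitpeg([w],[531,135.5,.17]))
E
```

```text
t 26.35 pos [477.2 123.1 166.9] yaw 9.95 zax [-0.001 -0.    -1.   ] w 27.1 F [ 0.  -0.2 -2.4] q [ 0.25 -0.06 -0.14  1.49 -0.    1.65]
slide mm [-0.2 55.  -0.2]
(array([5.41929e+02, 1.37948e+02, 6.60000e-02]), [195.8])
```

>>> move_arm([
  [0, 0.007, 0],
  [0, 0.007, 0],
  [0, 0.007, 0],
  [0, 0.007, 0],
  [0, 0, 0],
], fingers=[0.02, 0.02, 0.02, 0.02, 0.02], turn=[0, 0, 0, 0, 0])

```text
t: 26.95
position: [505.0, 127.9, 167.0]
tcp_rot: [-0.0, 0.643, 0.766, -0.0]
force: [-1.0, 0.4, -1.3]
width: 27.1
```

>>> move_arm([
  [0, 0.007, 0],
  [0, 0.007, 0],
  [0, 0.007, 0],
  [0, 0.004, 0],
  [0, 0, 0],
], fingers=[0.02, 0.02, 0.02, 0.02, 0.02], turn=[0, 0, 0, 0, 0])

```text
t: 27.45
position: [529.2, 132.2, 167.1]
tcp_rot: [-0.0, 0.643, 0.766, -0.0]
force: [-0.4, 0.5, -2.9]
width: 27.3
```

```bash
python3 - <<'E'
from peg import *
go([531,132.2,159])
E
```

```text
t 27.45 pos [529.2 132.2 167.1] yaw 9.95 zax [-0. -0. -1.] w 27.3 F [-0.4  0.5 -2.9] q [ 0.24  0.06 -0.02  1.49  0.    1.64]
slide mm [-0.3  1.7  8.1]
```

>>> move_arm([
  [0, 0, 0.001],
  [0, 0, 0.001],
  [0, 0, 0.001],
  [0, 0, 0.001],
  [0, 0, 0],
], fingers=[0.02, 0.02, 0.02, 0.02, 0.02], turn=[0, 0, 0, 0, 0])

```text
t: 27.95
position: [528.6, 132.1, 163.2]
tcp_rot: [-0.0, 0.643, 0.766, -0.0]
force: [-1.3, -0.0, -2.7]
width: 27.3
```

>>> move_arm([
  [0, 0, 0],
  [0, 0, 0],
  [0, 0, 0],
  [0, 0, 0],
  [0, 0, 0],
  [0, 0, 0],
  [0, 0, 0],
], fingers=[0.029, 0.031, 0.033, 0.036, 0.04, 0.04, 0.04], turn=[0, 0, 0, 0, 0, 0, 0])

```text
t: 28.65
position: [528.8, 132.1, 163.3]
tcp_rot: [0.0, 0.643, 0.766, 0.0]
force: [0.1, -0.6, -1.0]
width: 40.1
```

```bash
python3 - <<'E'
from peg import *
go([531,132.2,159])
for n in("side","scene"):
    c=shot(n,n+"22");print(n,[tuple(int(v) for v in q) for q in cv2.connectedComponentsWithStats(orange(c))[2][1:] if q[4]>40], proj(c,[531,135.4,124]).round())
E
```

```text
t 28.65 pos [528.8 132.1 163.3] yaw 9.95 zax [ 0.  0. -1.] w 40.1 F [ 0.1 -0.6 -1. ] q [ 0.24  0.06 -0.03  1.48  0.    1.64]
slide mm [-0.3  2.2  4.3]
side [(263, 201, 4, 25, 81), (272, 201, 4, 24, 47)] [[268. 214.]]
scene [(304, 120, 8, 16, 58), (267, 147, 20, 27, 272), (156, 175, 36, 22, 281), (376, 241, 9, 9, 61)] [[279. 161.]]
```

>>> move_arm([
  [0, 0, -0.004],
  [0, 0, -0.008],
  [0, 0, -0.015],
  [0, 0, -0.025],
  [0, 0, -0.03],
  [0, 0, -0.03],
  [0, 0, -0.02],
  [0, -0.03, 0],
  [0, -0.03, 0],
  [0, -0.02, 0],
  [0, 0, 0],
  [0, 0, 0],
], fingers=[0.04, 0.04, 0.04, 0.04, 0.04, 0.04, 0.04, 0.04, 0.04, 0.04, 0.04, 0.04], turn=[0, 0, 0, 0, 0, 0, 0, 0, 0, 0, 0, 0])

```text
t: 29.95
position: [450.2, 118.3, 296.6]
tcp_rot: [0.001, 0.643, 0.766, 0.001]
force: [0.5, -0.3, -0.5]
width: 39.9
```

>>> move_arm([
  [0, 0, 0],
  [0, 0, 0],
  [0, 0, 0],
  [0, 0, 0],
  [0, 0, 0],
  [0, 0, 0],
  [0, 0, 0],
  [0, 0, 0],
  [0, 0, 0],
  [0, 0, 0],
  [0, 0, 0],
  [0, 0, 0],
], fingers=[0.04, 0.04, 0.04, 0.04, 0.04, 0.04, 0.04, 0.04, 0.04, 0.04, 0.04, 0.04], turn=[0, 0, 0, 0, 0, 0, 0, 0, 0, 0, 0, 0])

```text
t: 31.15
position: [450.0, 118.3, 295.3]
tcp_rot: [0.0, 0.643, 0.766, 0.0]
force: [-0.4, -0.3, 0.4]
width: 40.2
```

```bash
python3 - <<'E'
from peg import *
go([531,132.2,159]);a=np.linspace(0,2*np.pi,120)
e=np.array([np.cos(.169),np.sin(.169),0]);n=np.array([-e[1],e[0],0]);k=np.array([0,0,1.])
cc=[]
for name in("side","scene"):
  for rep in(0,1):
    c=shot(name,name+f"23{rep}");print(name,[tuple(int(v) for v in q) for q in cv2.connectedComponentsWithStats(orange(c))[2][1:] if q[4]>40])
  cc.append(c)
F=[(orange(c)>0).astype(np.float32) for c in cc]
def sc(p):
    C=np.array([531,135.4,135])+p[0]*e+p[1]*n+p[2]*k;r=0
    for c,m in zip(cc,F):
        sil=np.zeros(m.shape,np.uint8);q=np.vstack([C+33*(np.outer(np.cos(a),n)+np.outer(np.sin(a),k))+h*e for h in(14,-14)])
        cv2.fillConvexPoly(sil,cv2.convexHull((proj(c,q)*16).astype(np.int32)),1,shift=4)
        mm=m*cv2.dilate(sil,np.ones((15,15)));r+=10*(mm*(1-sil)).sum()/max(mm.sum(),50)+.3*sil.sum()/max(mm.sum(),50)
    return r
r=de(sc,[(-40,40),(-12,12),(-25,5)],seed=1);print("along,lat,z rel peg mid",r.x.round(1),r.fun)
# hung coils and can vs start
for name in("side","scene"):
    b=cv2.imread(f"pics/{name}0.png").astype(int);f=cv2.imread(f"pics/{name}231.png").astype(int);d=np.abs(b-f).max(2)
    R={"side":{"hung":(230,225,75,60),"can":(195,145,30,58)},"scene":{"hung":(285,110,60,50),"can":(270,212,35,75)}}[name]
    for q,(x,y,w,h) in R.items():print(name,q,"changed px",int((d[y:y+h,x:x+w]>50).sum()),"of",w*h)
E
```

```text
t 31.15 pos [450.  118.3 295.3] yaw 9.95 zax [ 0. -0. -1.] w 40.2 F [-0.4 -0.3  0.4] q [ 0.26 -0.09  0.08  1.74 -0.    1.65]
slide mm [ -0.3  82.2 136.3]
side [(263, 201, 4, 25, 81), (272, 201, 4, 24, 46)]
side [(263, 201, 4, 25, 81), (272, 201, 4, 24, 46)]
scene [(304, 120, 8, 16, 57), (290, 139, 8, 15, 67), (267, 147, 22, 27, 306), (156, 175, 36, 22, 288), (376, 241, 9, 9, 61)]
scene [(304, 120, 8, 16, 61), (289, 136, 9, 18, 70), (267, 147, 22, 27, 307), (156, 175, 36, 22, 289), (376, 241, 9, 9, 61)]
along,lat,z rel peg mid [ -3.7  -4.  -10.8] 2.6407275113364577
side hung changed px 17 of 4500
side can changed px 184 of 1740
scene hung changed px 31 of 3000
scene can changed px 311 of 2625
```

```bash
python3 - <<'E'
import cv2
from cell import manip
for n,(x,y,w,h) in(("side",(190,140,45,70)),("scene",(262,205,50,90))):
    for f in("0","231"):
        I=cv2.cvtColor(cv2.imread(f"pics/{n}{f}.png")[y:y+h,x:x+w],cv2.COLOR_BGR2HSV)
        print(n,f,cv2.boundingRect(cv2.inRange(I,(20,120,60),(32,255,255))),cv2.boundingRect(cv2.inRange(I,(100,130,40),(125,255,255))))
print(manip.close_job())
E
```

```text
side 0 (7, 27, 20, 27) (7, 15, 20, 46)
side 231 (7, 27, 20, 27) (7, 16, 20, 45)
scene 0 (13, 38, 27, 34) (13, 24, 27, 56)
scene 231 (13, 38, 27, 34) (13, 24, 27, 56)
the job is handed in; nothing more can be done
None
```

The orange coil is hanging by its bore on the rack's free peg, and I handed the job in at about 31 s.

**What I did**
- I lifted the coil straight up off the spindle. Pressing it against the rest's upper edge tipped it to about 30°, and then I let it go in the rest. The wrist picture and a fit both put it flat at 45°, with its position within about 2 mm of the seat.
- I straddled the upper rim, tipped the coil upright with the fingers, and pinched it across its faces.
- **Not in your instructions:** that first pinch was too low for the fingers to clear the peg. I stood the coil on the bench for about a second and gripped it about 11 mm nearer the rim.
- I then slid it over the black head and let it go near the middle of the peg.

**Last checks**
- **Coil:** the fit puts its centre 10.8 mm below the peg axis, where about 11 mm is expected, and about 4 mm from mid-peg. The fit also reads 4 mm to one side, which is within what the cameras and the peg estimate can resolve. Two side pictures taken about 2.5 s apart, before and after the arm withdrew, show it in the same place.
- **Gripper:** clear of everything; the force reading is about zero.
- **Black-flanged coils:** both are where they were at the start, with under about 1% of the pixels around them changed.
- **Spray can:** still standing in the same place. About 11% of the pixels around it changed, but its outline matches the start to within a pixel, so I put that down to shadow.

I had used all 12 picture views by then, so the regrip, the hanging and these final checks relied on image fits and force readings, not on looking at the pictures.

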